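Heft two look-alike guide rollers and clip each into its lane

ROBOT

A 6-joint arm with a two-finger parallel gripper is mounted at the origin on the work surface. World frame = base frame: x ahead of the robot, y to its left, z up, the work surface at z = 0. Lengths are in m, angles in rad, forces in N, time in s.
With the tool pointing down it reaches from about 0.275 to 0.825 m from the base axis. Payload 4.9 kg.
Tool frame: the origin (TCP) lies on the mounting face of the last link; the fingertips stand 173 mm ahead of it and the grasp point (between the pads) lies 155 mm ahead of it; z points along the fingers, y is the line along which they close (so a half turn about z gives the same grasp; the last joint's range is limited). The gripper opens to 85 mm and grips with 20 to 120 N. Pads are 22 mm wide; open, the fingers measure 114 mm over their backs; the gripper's body (76 mm by 85 mm) begins 54 mm behind the grasp point. The pads swing forward as they close: fully open they stand 13 mm farther back than shut.
Start: joints at [-1.445, 0.326, -0.193, 1.052, 0, 1.437], TCP at [0.141, -0.532, 0.405] pointing down, gripper open.
Joint ranges: [-2.65, 2.65], [-0.97, 1.79], [-1.3, 1.35], [-1.93, 2.1], [-1.47, 1.37], [-3.14, 3.14]. Speed limits (rad/s): [2.57, 2.57, 3.14, 3.14, 3.14, 3.14].

INTERFACE

Orientations are given as a 3x3 rotation matrix whose columns are the frame's x, y, z axes.
In Python, from station import monitor, eyes, ticket gives the robot as it stands.
- The arm moves only by the tool play_rows, never from a script. Its arguments are lists of equal length, an entry for each row: "offset": the shift along the tool's x, y, z in cm, a list of three; "turn": the turn, a rotation vector about the tool's x, y, z in degrees, a list of three. In form: {"offset": [[dx, dy, dz], ...], "turn": [[rx, ry, rz], ...]}. A call has 1 to 8 rows; each row shifts and turns the commanded pose from where the row before left it, along the tool's axes as they then stand; what a row does not reach is not made up. A row lasts 1/12 s, in which the tool goes at most 41.7 mm and 7.16 degrees, less where a joint would pass 70% of its speed; a pose out of reach is approached as far as the arm can. A call with a gripper value outside its range is refused whole. "jaw" is the closure, from -1 (fully open) to 1 (shut), set as the call begins (left out, the last holds). The fingers move at their own pace and stop on an object; the grip force is fixed at half the most. Time passes only in rows, so rows that do not move let the fingers close. It gives the time, the measured TCP pose, the force, the opening and the grip force at its end, in the units of the state.
- monitor.get_state(): the state, without advancing time (a new reading comes with each control period).
- eyes.snapshot(name): name is "scene" or "side" or "wrist"; returns a dict with "color" (384x512x3 uint8, red, green, blue), "range_z" (384x512 float32, m along the optical axis (not along the pixel's ray), 0 where there is no reading), "fx", "fy", "cx", "cy" (pixels), "rvec" (rotation vector, rad) and "tvec" (3), from world to camera coordinates, as OpenCV has them; the wrist camera has in their place "T_tool_cam" (4x4, takes a point from camera to tool coordinates, whose origin is the TCP and whose axes are the flange's). Camera axes: x right, y down, z forward; pixel columns grow to the right and rows downward; lengths in m; the calibration is good to about 2 mm. The wrist camera is an equidistant fisheye: a pixel r from the principal point sees the ray r / f radians off the axis. A picture is of the moment at which its call begins: read the wrist's pose just before it.
- ticket.hand_in(): hands the job in; it is judged then, once.
The state is a dict: "clock": time; "q": joint angles; "dq": joint speeds; "tau": joint torques, N m; "position": TCP position; "eef_rot": TCP orientation; "wrist_force": force on the tool from outside, world axes, zero at the start; "moment": the same for the moment, N m; "grip_width": opening from 0.0 (shut) to 1.0 (fully open); "grasp_force": force on a finger pad.
Only numpy, scipy, OpenCV 4.12 (cv2) and the standard library are available. Lean on these libraries where they do the work, as an engineer would, in place of code of your own. Each camera call takes 0.05 s, during which the arm holds its last target. There are 200 camera calls.

TASK

The two guide rollers on the mat look alike, but each has a different core: lift each one briefly to judge its weight, then store the steel-cored one in the red lane, the aluminium-cored one in the yellow lane and the hollow one in the blue lane. Set each roller upright in the mouth of its lane and slide it along, through the spring clip, until it is felt to bear on the buffer at the end and stays clipped there; go gently and do not force it. Leave everything else on the bench where it is.

Things in the scene. Friction and masses are not known exactly. Their poses are not given: they have to be found in the camera images.
- roller_a: guide roller standing on the black mat (3 mm thick): green sleeve, steel end caps, 44 mm diameter, 75 mm tall. Origin: underside centre, z up. The two look alike but their hidden cores differ: steel (whole roller 0.70 to 0.80 kg), aluminium (0.40 to 0.45 kg) or hollow (0.19 to 0.21 kg); never two of a kind. Sturdy: grip it firmly by its side or it turns in the fingers when pushed
- roller_b: guide roller standing on the black mat (3 mm thick): green sleeve, steel end caps, 44 mm diameter, 75 mm tall. Origin: underside centre, z up. The two look alike but their hidden cores differ: steel (whole roller 0.70 to 0.80 kg), aluminium (0.40 to 0.45 kg) or hollow (0.19 to 0.21 kg); never two of a kind. Sturdy: grip it firmly by its side or it turns in the fingers when pushed
- lane_red: red lane, for the steel-cored roller: channel 255 x 70 mm, fixed, open on top. Origin: underside, on the centre line; its x axis runs from the open mouth (x = -115 mm) to the end stop. Floor 4 mm and wall tops 14 mm above the bench; walls 50 mm apart (3 mm play each side of a roller), flared over the last 35 mm at the mouth. Nothing else is above 14 mm but the stop and its clip
- floor_red: the red floor plate of that lane, 255 x 70 x 4 mm, with the same origin and axes as the lane; the roller stands and slides on it. Pushed from high up and pressed down at once it stubs, so bear lightly. The contact forces of a roller on the lane (floor, walls, clip and buffer added up) must stay below 50 N; a final push of 10 N is plenty
- mouth_red (a point): spot on the floor of the red lane, on its centre line, 92 mm before the lane's origin (x = -92 mm), in the flared mouth, 4 mm above the bench: set the roller down here, upright, clear of the clip; then slide it along the lane's x axis. Its grip must stay above 30 mm over the bench to pass over the clip arms
- slot_red (a point): middle of the stretch where the grey end stop of the red lane may be clamped (lane x = +45 mm, 4 mm up). A roller is home with its axis within 35 mm of here along the lane: the stop's place is not measured but felt. Its two sprung arms have black nylon tips, 13 to 30 mm above the bench, up to 32 mm off the centre line when spread; they first touch a roller 34 mm short of home
- buffer_red (a joint): sprung nylon buffer on the stop of the red lane: its travel in m, 0 when free, 0.0075 when solid, 1.2 N per mm. Passing the clip takes a push of 2 to 4 N besides the roller's sliding friction (up to 6 N for steel); beyond it comes the buffer. At home it presses it in by about 1 to 6 mm and the clip holds it there when let go
- lane_yellow: yellow lane, for the aluminium-cored roller: channel 255 x 70 mm, fixed, open on top. Origin: underside, on the centre line; its x axis runs from the open mouth (x = -115 mm) to the end stop. Floor 4 mm and wall tops 14 mm above the bench; walls 50 mm apart (3 mm play each side of a roller), flared over the last 35 mm at the mouth. Nothing else is above 14 mm but the stop and its clip
- floor_yellow: the yellow floor plate of that lane, 255 x 70 x 4 mm, with the same origin and axes as the lane; the roller stands and slides on it. Pushed from high up and pressed down at once it stubs, so bear lightly. The contact forces of a roller on the lane (floor, walls, clip and buffer added up) must stay below 50 N; a final push of 10 N is plenty
- mouth_yellow (a point): spot on the floor of the yellow lane, on its centre line, 92 mm before the lane's origin (x = -92 mm), in the flared mouth, 4 mm above the bench: set the roller down here, upright, clear of the clip; then slide it along the lane's x axis. Its grip must stay above 30 mm over the bench to pass over the clip arms
- slot_yellow (a point): middle of the stretch where the grey end stop of the yellow lane may be clamped (lane x = +45 mm, 4 mm up). A roller is home with its axis within 35 mm of here along the lane: the stop's place is not measured but felt. Its two sprung arms have black nylon tips, 13 to 30 mm above the bench, up to 32 mm off the centre line when spread; they first touch a roller 34 mm short of home
- buffer_yellow (a joint): sprung nylon buffer on the stop of the yellow lane: its travel in m, 0 when free, 0.0075 when solid, 1.2 N per mm. Passing the clip takes a push of 2 to 4 N besides the roller's sliding friction (up to 6 N for steel); beyond it comes the buffer. At home it presses it in by about 1 to 6 mm and the clip holds it there when let go
- lane_blue: blue lane, for the hollow roller: channel 255 x 70 mm, fixed, open on top. Origin: underside, on the centre line; its x axis runs from the open mouth (x = -115 mm) to the end stop. Floor 4 mm and wall tops 14 mm above the bench; walls 50 mm apart (3 mm play each side of a roller), flared over the last 35 mm at the mouth. Nothing else is above 14 mm but the stop and its clip
- floor_blue: the blue floor plate of that lane, 255 x 70 x 4 mm, with the same origin and axes as the lane; the roller stands and slides on it. Pushed from high up and pressed down at once it stubs, so bear lightly. The contact forces of a roller on the lane (floor, walls, clip and buffer added up) must stay below 50 N; a final push of 10 N is plenty
- mouth_blue (a point): spot on the floor of the blue lane, on its centre line, 92 mm before the lane's origin (x = -92 mm), in the flared mouth, 4 mm above the bench: set the roller down here, upright, clear of the clip; then slide it along the lane's x axis. Its grip must stay above 30 mm over the bench to pass over the clip arms
- slot_blue (a point): middle of the stretch where the grey end stop of the blue lane may be clamped (lane x = +45 mm, 4 mm up). A roller is home with its axis within 35 mm of here along the lane: the stop's place is not measured but felt. Its two sprung arms have black nylon tips, 13 to 30 mm above the bench, up to 32 mm off the centre line when spread; they first touch a roller 34 mm short of home
- buffer_blue (a joint): sprung nylon buffer on the stop of the blue lane: its travel in m, 0 when free, 0.0075 when solid, 1.2 N per mm. Passing the clip takes a push of 2 to 4 N besides the roller's sliding friction (up to 6 N for steel); beyond it comes the buffer. At home it presses it in by about 1 to 6 mm and the clip holds it there when let go
- bush: brass bush, 34 mm across, 30 mm tall, a bystander. Origin: underside
- bearing: steel ball bearing lying flat, 52 mm across, 15 mm thick, a bystander. Origin: underside
- screwdriver: screwdriver lying left of the mat, a bystander. Origin: underside
- hammer: hammer lying beside the lanes, a bystander. Origin: underside
- spray_can: white and yellow spray can with red cap, 54 mm across, 170 mm tall, a bystander. Origin: underside
- oiler: small white bottle, 50 mm across, 120 mm tall, a bystander. Origin: underside
- block: dark steel block 50 x 30 x 30 mm, a bystander. Origin: underside
Mind the look-alikes: they are no part of the job. Leave any orange or pink look-alike of the roller_b alone.

How it is judged:
By the outcome, as a careful person would: the job done as asked, in the order asked, and still so for the second after the job is handed in, with the robot touching nothing.
It also fails if it takes over 72 s, if anything falls off the work surface, if the arm or the gripper's body presses on something with over 40 N, if the wrist force passes 120 N, or if a joint passes its speed limit or range.

## Working session

There is one attempt and no reset: what is moved stays moved. The work goes in short steps, Python scripts to look and compute and a tool call to move; the robot and the scene stay as the last step left them, time stands still between calls to the robot, and variables do not carry over. Pictures are saved under pics/ and viewed, at most 10 in all, crops included, and the job is handed in when it is done.

Besides the shell and the picture viewer there is one more tool, called after "Request:" as name(argument=value, ...) on one line, values as JSON. play_rows: Moves the arm, as the interface text tells. Its arguments: {"type":"object","properties":{"offset":{"type":"array","items":{"type":"array","items":{"type":"number"}}},"turn":{"type":"array","items":{"type":"array","items":{"type":"number"}}},"jaw":{"type":"number"}},"required":["offset","turn"]}

```bash
mkdir -p pics; ls; cat > h.py <<'E'
import numpy as np, cv2
from station import monitor, eyes, ticket
def cam(s):
    R=cv2.Rodrigues(np.array(s["rvec"],float))[0]; return R,np.array(s["tvec"],float).reshape(3)
def ray(s,u,v,z):
    R,t=cam(s); d=R.T@np.array([(u-s["cx"])/s["fx"],(v-s["cy"])/s["fy"],1.]); o=-R.T@t
    return o+d*(z-o[2])/d[2]
def cloud(s):
    R,t=cam(s); Z=s["range_z"]; v,u=np.indices(Z.shape)
    P=np.stack([(u-s["cx"])/s["fx"]*Z,(v-s["cy"])/s["fy"]*Z,Z],-1)
    return (P-t)@R
E
python3 - <<'E'
from h import *
import pickle
st=monitor.get_state(); print({k:np.round(v,3).tolist() for k,v in st.items()})
for n in ("scene","side"):
    s=eyes.snapshot(n); pickle.dump(s,open(n+".pkl","wb")); print(n,s["fx"],s["cx"],s["cy"],s["rvec"],s["tvec"])
    cv2.imwrite(f"pics/{n}0.png",cv2.resize(s["color"][:,:,::-1],(800,600)))
E
```

```text
pics
{'clock': 0.0, 'q': [-1.445, 0.327, -0.194, 1.052, 0.0, 1.437], 'dq': [0.003, 0.001, -0.0, -0.002, -0.0, 0.0], 'tau': [0.002, -44.34, 26.244, 0.015, -0.0, -0.0], 'position': [0.141, -0.531, 0.404], 'eef_rot': [[0.966, 0.257, -0.0], [0.257, -0.966, 0.002], [0.0, -0.002, -1.0]], 'wrist_force': [-0.034, -0.948, -0.327], 'moment': [-0.051, 0.028, -0.025], 'grasp_force': 0.0, 'grip_width': 1.0}
scene 373.0751540858257 254.9472102853312 188.82063361107288 [ 0.6775268   2.64316693 -1.11691227] [ 0.46987383 -0.13717145  1.35128033]
side 387.32256105511345 255.34278030924258 194.2173568660211 [ 0.03022925 -2.7181117   1.56168414] [0.52552702 0.05790221 1.21808379]
```

View pics/scene0.png

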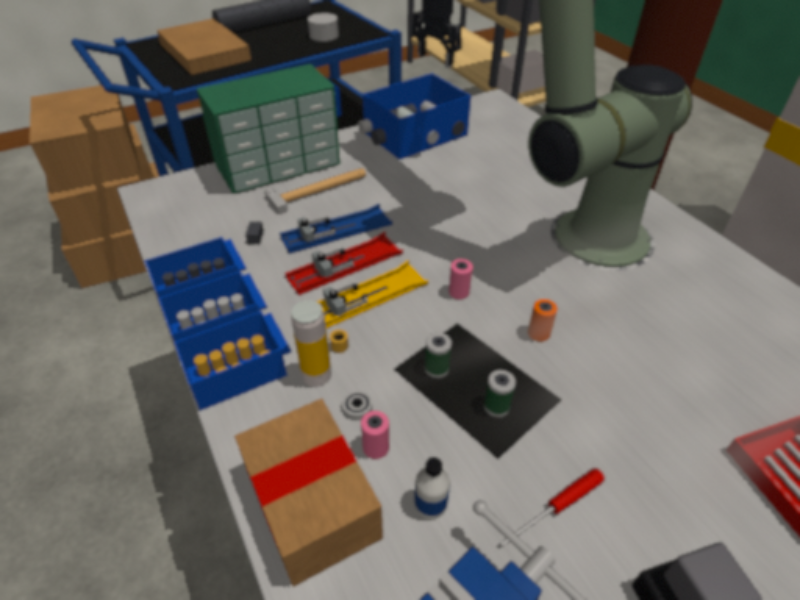

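View pics/side0.png

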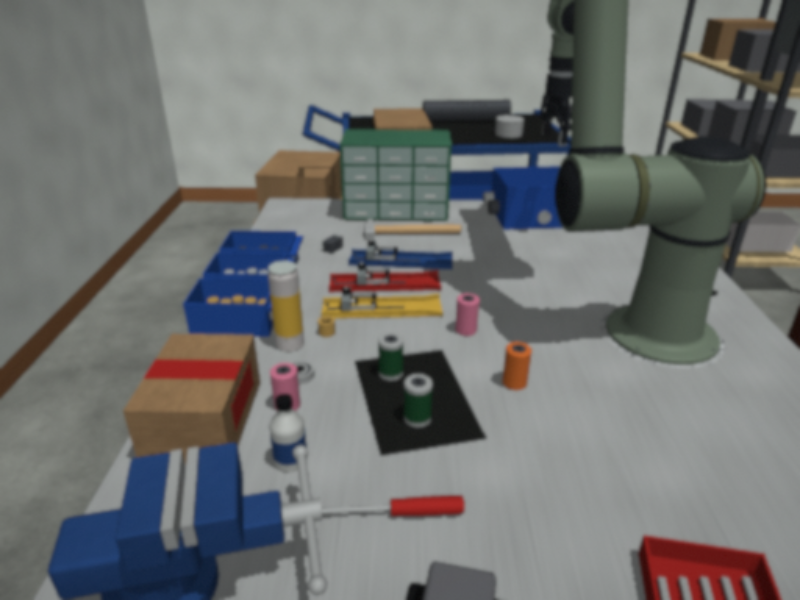

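In the scene view, the two green rollers stand on the mat at (438,355) and (500,392) in the 800x600 picture. The look-alikes are orange at (543,320) and pink at (460,279) and (375,434). The lanes are blue (340,228), red (345,262) and yellow (375,290), with their mouths towards the robot. Next I measure the rollers and the lanes.

```bash
cat > m.py <<'E'
from h import *
import pickle
for n in ("scene","side"):
    s=pickle.load(open(n+".pkl","rb")); W=cloud(s); hsv=cv2.cvtColor(s["color"],cv2.COLOR_RGB2HSV); ok=s["range_z"]>0
    box=ok&(W[...,0]>.2)&(W[...,0]<.85)&(abs(W[...,1])<.6)
    H,S,V=[hsv[...,i].astype(int) for i in range(3)]
    print(n)
    # rollers : tops = points at z 0.07..0.09, near green
    green=(box&(H>40)&(H<90)&(S>80)&(W[...,2]>.01)&(W[...,2]<.09)).astype(np.uint8)
    k,l,stt,c=cv2.connectedComponentsWithStats(green)
    for i in range(1,k):
        if stt[i,4]<60: continue
        p=W[l==i]; ctr=p.mean(0)
        near=box&(np.hypot(W[...,0]-ctr[0],W[...,1]-ctr[1])<.05)&(W[...,2]>.072)&(W[...,2]<.09)
        q=W[near]; xy=q[:,:2].astype(np.float32)
        v,u=np.nonzero(near)
        (ec,ea,_)=cv2.fitEllipse(cv2.convexHull(np.stack([u,v],-1).astype(np.float32)))
        print(" roller px",c[i].round(),"topz",np.median(q[:,2]).round(4),len(q),"minEncl",cv2.minEnclosingCircle(xy),"ellipse ray",ray(s,*ec,.078).round(4), ec)
    for name,m in (("red",((H<6)|(H>174))&(S>150)&(V>60)),("yellow",(H>18)&(H<32)&(S>150)&(V>90)),("blue",(H>100)&(H<120)&(S>120))):
        m=(box&m&(W[...,2]<.022)&(W[...,2]>-.01)).astype(np.uint8)
        k,l,stt,c=cv2.connectedComponentsWithStats(cv2.morphologyEx(m,cv2.MORPH_CLOSE,np.ones((9,9))))
        for i in range(1,k):
            if stt[i,4]<300: continue
            sel=(l==i)&(m>0); p=W[sel]; r=cv2.minAreaRect(p[:,:2].astype(np.float32))
            e=max(r[1]); 
            if e>.4: print("big"); continue
            mu=p[:,:2].mean(0); d=np.linalg.svd(p[:,:2]-mu,full_matrices=False)[2][0]
            print(" lane",name,c[i].round(),"n",len(p),"ctr",np.round(r[0],4),"size",np.round(r[1],4),"ang",round(r[2],2),"pca",np.degrees(np.arctan2(d[1],d[0])).round(2),"corners",cv2.boxPoints(r).round(3).tolist(), "z",np.percentile(p[:,2],[5,50,95]).round(4))
E
python3 m.py
```

```text
scene
 roller px [279. 232.] topz 0.0784 168 minEncl ((0.5413717031478882, 0.1496097594499588), 0.022639725357294083) ellipse ray [0.5427 0.1517 0.078 ] (279.58184814453125, 218.85638427734375)
 roller px [318. 257.] topz 0.0783 200 minEncl ((0.4924866855144501, 0.2713187336921692), 0.023024458438158035) ellipse ray [0.4954 0.2732 0.078 ] (320.1879577636719, 243.54347229003906)
 lane red [220. 168.] n 810 ctr [ 0.5655 -0.1965] size [0.2535 0.0756] ang 2.84 pca 4.82 corners [[0.43700000643730164, -0.16500000655651093], [0.4410000145435333, -0.2409999966621399], [0.6940000057220459, -0.2280000001192093], [0.6899999976158142, -0.15199999511241913]] z [0.0026 0.006  0.0154]
 lane yellow [237. 190.] n 931 ctr [ 0.573 -0.069] size [0.2762 0.1234] ang 19.24 pca 15.19 corners [[0.421999990940094, -0.0560000017285347], [0.46299999952316284, -0.17299999296665192], [0.7239999771118164, -0.0820000022649765], [0.6830000281333923, 0.03500000014901161]] z [0.0022 0.0057 0.0163]
 lane blue [216. 146.] n 651 ctr [ 0.5306 -0.3148] size [0.0785 0.2478] ang 85.74 pca -2.23 corners [[0.40400001406669617,
[... 1058 characters left out ...]
36, 0.45899999141693115], [0.5249999761581421, 0.4779999852180481]] z [0.0104 0.0179 0.0217]
 lane yellow [246. 196.] n 603 ctr [ 0.5651 -0.0788] size [0.2466 0.0745] ang 3.45 pca 6.74 corners [[0.4399999976158142, -0.04899999871850014], [0.4440000057220459, -0.12300000339746475], [0.6899999976158142, -0.10899999737739563], [0.6859999895095825, -0.03400000184774399]] z [-0.      0.0043  0.0121]
 lane blue [260. 166.] n 394 ctr [ 0.5287 -0.3104] size [0.0819 0.2449] ang 86.35 pca 178.31 corners [[0.40400001406669617, -0.3440000116825104], [0.6480000019073486, -0.35899999737739563], [0.652999997138977, -0.2770000100135803], [0.4090000092983246, -0.2619999945163727]] z [-0.0005  0.0044  0.0119]
```

Request:
play_rows(offset=[[3.2, -2, 0], [3.2, -2, 0], [3.2, -2, 0], [3.2, -2, 0], [3.2, -2, 0], [3.2, -2, 0], [3.2, -2, 0], [3.2, -2, 0]], turn=[[0, 0, 0], [0, 0, 0], [0, 0, 0], [0, 0, 0], [0, 0, 0], [0, 0, 0], [0, 0, 0], [0, 0, 0]])

```text
clock: 0.77
position: [0.3484, -0.3095, 0.4045]
eef_rot: [[0.967, 0.257, -0.0], [0.257, -0.967, 0.0], [-0.0, -0.0, -1.0]]
wrist_force: [0.1, 0.4, -0.7]
grip_width: 1.0
grasp_force: 0.0
```

Request:
play_rows(offset=[[3.2, -2, 0], [3.2, -2, 0], [3.2, -2, 0], [1.2, -1, 0], [0, 0, 0], [0, 0, 0]], turn=[[0, 0, 0], [0, 0, 0], [0, 0, 0], [0, 0, 5], [0, 0, 6], [0, 0, 0]])

```text
clock: 1.27
position: [0.4345, -0.2145, 0.4043]
eef_rot: [[0.998, 0.069, -0.001], [0.069, -0.998, 0.001], [-0.001, -0.001, -1.0]]
wrist_force: [0.4, 0.6, -0.3]
grip_width: 1.002
grasp_force: 0.0
```

```bash
cat > wr.py <<'E'
from h import *
import pickle,sys
st=monitor.get_state(); s=eyes.snapshot("wrist")
pickle.dump((st,s),open(sys.argv[1]+".pkl","wb"))
print(np.round(st["position"],4),np.round(st["eef_rot"],3).tolist(),st["clock"],np.abs(st["dq"]).max()); print(np.round(s["T_tool_cam"],3),s["fx"],s["cx"],s["cy"])
cv2.imwrite(f"pics/{sys.argv[1]}.png",cv2.resize(s["color"][:,:,::-1],(800,600)))
E
python3 wr.py w1
```

```text
[ 0.4345 -0.2145  0.4043] [[0.998, 0.069, -0.001], [0.069, -0.998, 0.001], [-0.001, -0.001, -1.0]] 1.2667 0.14114593762399266
[[-0.    -0.966 -0.26   0.066]
 [ 1.     0.    -0.001 -0.   ]
 [ 0.001 -0.26   0.966  0.032]
 [ 0.     0.     0.     1.   ]] 297.3186396354542 254.97026254144532 193.02031127886428
```

View pics/w1.png

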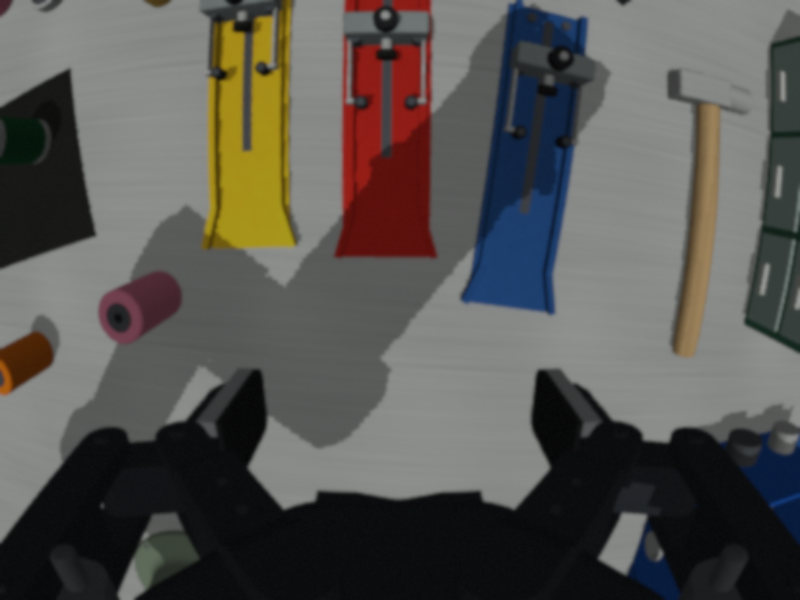

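The wrist view shows all three lanes with open mouths towards the robot: yellow (248,246), red (386,256) and blue (508,305). The clips are at the far ends. Next I compute the midlines.

```bash
cat >> h.py <<'E'
def wcloud(st,s):
    Z=s["range_z"]; v,u=np.indices(Z.shape); a=(u-s["cx"])/s["fx"]; b=(v-s["cy"])/s["fy"]; r=np.hypot(a,b)+1e-9
    d=np.stack([a/r*np.tan(r),b/r*np.tan(r),np.ones_like(r)],-1); T=np.array(s["T_tool_cam"]); R=np.array(st["eef_rot"])
    o=R@T[:3,3]+st["position"]; D=d@(R@T[:3,:3]).T
    return o+D*Z[...,None], o, D
E
cat > lanes.py <<'E'
from h import *
import pickle,sys
st,s=pickle.load(open(sys.argv[1]+".pkl","rb")); W,o,D=wcloud(st,s); hsv=cv2.cvtColor(s["color"],cv2.COLOR_RGB2HSV)
H,S,V=[hsv[...,i].astype(int) for i in range(3)]
P=o+D*((.004-o[2])/D[...,2])[...,None]
for name,m,g in (("red",((H<8)|(H>172))&(S>150),(.565,-.195,3)),("yellow",(H>18)&(H<32)&(S>150),(.565,-.077,3)),("blue",(H>100)&(H<125)&(S>120),(.529,-.313,-4))):
    g0=np.radians(g[2])
    for it in range(3):
        e=np.array([np.cos(g0),np.sin(g0)]); n=np.array([-e[1],e[0]]) if 1 else 0
        q=W[...,:2]-np.array(g[:2]); 
        lx=q@e; ly=q@n
        sel=m&(W[...,2]<.03)&(W[...,2]>-.01)&(abs(ly)<.055)&(abs(lx)<.15)
        start=np.percentile(lx[sel],.5)
        mid=[];xs=[];wd=[]
        for x in np.arange(start+.045,start+.15,.005):
            k=sel&(abs(lx-x)<.003)
            if k.sum()<10: continue
            a,b=ly[k].min(),ly[k].max(); mid.append((a+b)/2); wd.append(b-a); xs.append(x)
        c=np.polyfit(xs,mid,1); g0+=np.arctan(c[0])
    pm=np.array(g[:2])+e*start+n*np.polyval(c,start)
    e=np.array([np.cos(g0),np.sin(g0)])
    print(name,"ang",np.degrees(g0).round(2),"resid",np.std(np.array(mid)-np.polyval(c,xs)).round(4),"width",np.round(np.mean(wd),4),"z",np.percentile(W[sel][:,2],[5,50,95]).round(4),"mouth edge",pm.round(4),"mouth pt",(pm+e*.023).round(4),"origin",(pm+.115*e).round(4), "slot",(pm+.16*e).round(4))
m=(H>160)&(H<175)&(S>60)&(W[...,2]>.06); print("pink",np.median(W[m],0) if m.any() else None)
E
python3 lanes.py w1
```

```text
red ang 3.87 resid 0.0 width 0.0665 z [0.002  0.0035 0.0138] mouth edge [ 0.4391 -0.2037] mouth pt [ 0.462  -0.2022] origin [ 0.5538 -0.196 ] slot [ 0.5987 -0.1929]
yellow ang 2.87 resid 0.001 width 0.0634 z [0.0021 0.0037 0.0138] mouth edge [ 0.4407 -0.0913] mouth pt [ 0.4637 -0.0901] origin [ 0.5555 -0.0855] slot [ 0.6005 -0.0832]
blue ang -3.45 resid 0.0005 width 0.0637 z [0.002  0.0035 0.0138] mouth edge [ 0.4052 -0.3052] mouth pt [ 0.4282 -0.3065] origin [ 0.52   -0.3121] slot [ 0.5649 -0.3148]
pink [ 0.39730821 -0.01039639  0.07411469]
```

Request:
play_rows(offset=[[1.32, -3.6, 0.8], [1.32, -3.6, 0.8], [1.32, -3.6, 0.8], [1.32, -3.6, 0.8], [1.32, -3.6, 0.8], [1.32, -3.6, 0.8], [1.32, -3.6, 0.8], [1.32, -3.6, 0.8]], turn=[[0, 0, 0], [0, 0, 0], [0, 0, 0], [0, 0, 0], [0, 0, 0], [0, 0, 0], [0, 0, 0], [0, 0, 0]])

```text
clock: 1.98
position: [0.52, 0.0796, 0.3403]
eef_rot: [[0.998, 0.069, 0.0], [0.069, -0.998, -0.0], [-0.0, 0.0, -1.0]]
wrist_force: [-0.1, -1.2, -0.0]
grip_width: 0.998
grasp_force: 0.0
```

Request:
play_rows(offset=[[1.3, -3.5, 0.8], [1.3, -3.5, 0.8], [0, 0, 0], [0, 0, 0]], turn=[[0, 0, 0], [0, 0, 0], [0, 0, 0], [0, 0, 0]])

```text
clock: 2.32
position: [0.543, 0.1286, 0.3238]
eef_rot: [[0.995, 0.1, -0.003], [0.1, -0.995, 0.015], [-0.002, -0.015, -1.0]]
wrist_force: [-0.6, 0.2, -0.3]
grip_width: 1.001
grasp_force: 0.0
```

```bash
python3 wr.py w2; python3 - <<'E'
from h import *
import pickle
st,s=pickle.load(open("w2.pkl","rb")); W,o,D=wcloud(st,s)
for c in ((.541,.152),(.492,.273)):
    m=(np.hypot(W[...,0]-c[0],W[...,1]-c[1])<.04)&(W[...,2]>.07)&(W[...,2]<.09)
    print(m.sum(), cv2.minEnclosingCircle(W[m][:,:2].astype(np.float32)) if m.any() else 0, np.median(W[m][:,2]))
E
```

```text
[0.543  0.1286 0.3238] [[0.995, 0.1, -0.003], [0.1, -0.995, 0.015], [-0.002, -0.015, -1.0]] 2.3167 0.029457123437482795
[[-0.    -0.966 -0.26   0.066]
 [ 1.     0.    -0.001  0.   ]
 [ 0.001 -0.26   0.966  0.032]
 [ 0.     0.     0.     1.   ]] 297.3186396354542 254.97026254144532 193.02031127886428
2445 ((0.5395771861076355, 0.15086044371128082), 0.02205311693251133) 0.07736862816580134
1544 ((0.49281007051467896, 0.2718293368816376), 0.022717297077178955) 0.07733101483222496
```

View pics/w2.png

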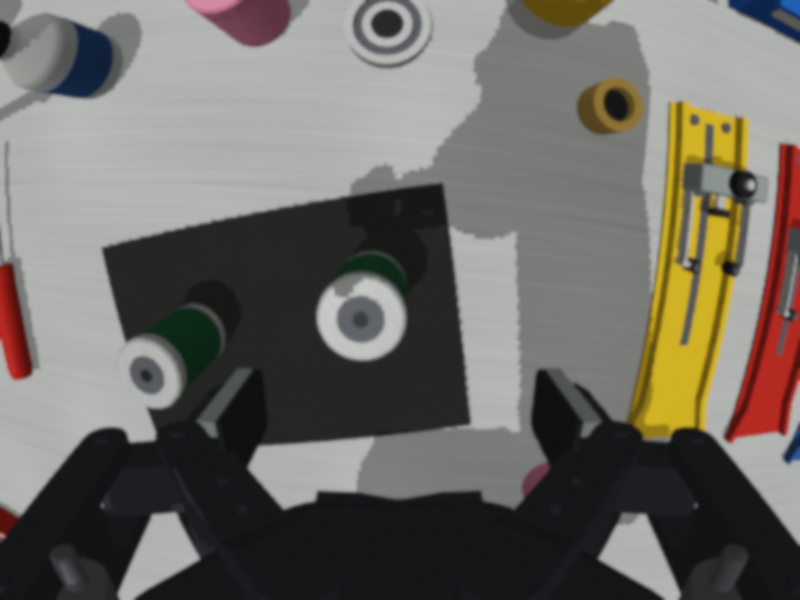

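Both rollers are confirmed green on the mat: a at (360,318) and b at (150,372). The look-alikes are pink or orange, and no other green one exists. The pose came up a bit short and tilted, so I check the joints.

```bash
python3 - <<'E'
from h import *
st=monitor.get_state(); print(np.round(st["q"],3)); R=np.array(st["eef_rot"])
def go(p,yaw):
    y=np.radians(yaw); Rt=np.array([[np.cos(y),np.sin(y),0],[np.sin(y),-np.cos(y),0],[0,0,-1]])
    print("offset cm",(R.T@(np.array(p)-st["position"])*100).round(2),"turn deg",np.degrees(cv2.Rodrigues(R.T@Rt)[0].ravel()).round(2))
go((.540,.151,.28),4); go((.540,.151,.205),4)
E
```

```text
[ 0.096  0.406 -0.292  0.874  0.015  3.139]
offset cm [-0.04 -2.26  4.46] turn deg [-0.85  0.1   1.62]
offset cm [-0.03 -2.15 11.96] turn deg [-0.85  0.1   1.62]
```

```bash
cat >> h.py <<'E'
def go(p,yaw,st=None):
    st=st or monitor.get_state(); R=np.array(st["eef_rot"]); y=np.radians(yaw); Rt=np.array([[np.cos(y),np.sin(y),0],[np.sin(y),-np.cos(y),0],[0,0,-1]])
    d=np.array(p)-st["position"]
    print("cm in now-axes",(R.T@d*100).round(2),"in target axes",(Rt.T@d*100).round(2),"turn deg",np.degrees(cv2.Rodrigues(R.T@Rt)[0].ravel()).round(2))
E
python3 -c "
from h import *
go((.540,.151,.28),20); go((.540,.151,.205),20)"
```

```text
cm in now-axes [-0.04 -2.26  4.46] in target axes [ 0.53 -2.27  4.43] turn deg [ -0.86  -0.02 -14.38]
cm in now-axes [-0.03 -2.15 11.96] in target axes [ 0.53 -2.27 11.93] turn deg [ -0.86  -0.02 -14.38]
```

Request:
play_rows(offset=[[0, 0, 0], [0, 0, 0], [0, 0, 0], [0, 0, 0]], turn=[[-0.86, 0, -4], [0, 0, -5], [0, 0, -5.4], [0, 0, 0]])

```text
clock: 2.7
position: [0.5427, 0.1269, 0.3252]
eef_rot: [[0.94, 0.342, 0.001], [0.342, -0.94, 0.0], [0.001, 0.0, -1.0]]
wrist_force: [0.3, -0.2, -0.7]
grip_width: 1.001
grasp_force: 0.0
```

```bash
python3 -c "
from h import *
go((.540,.151,.28),20); go((.540,.151,.205),20)"
```

```text
cm in now-axes [ 0.56 -2.36  4.52] in target axes [ 0.57 -2.36  4.52] turn deg [ 0.01 -0.03 -0.03]
cm in now-axes [ 0.56 -2.36 12.02] in target axes [ 0.57 -2.36 12.02] turn deg [ 0.01 -0.03 -0.03]
```

Request:
play_rows(offset=[[0.56, -2.36, 2.0], [0, 0, 2.5], [0, 0, 2.5], [0, 0, 2.5], [0, 0, 1.5], [0, 0, 1.0], [0, 0, 0]], turn=[[0, 0, 0], [0, 0, 0], [0, 0, 0], [0, 0, 0], [0, 0, 0], [0, 0, 0], [0, 0, 0]])

```text
clock: 3.28
position: [0.5393, 0.1516, 0.2031]
eef_rot: [[0.941, 0.339, -0.003], [0.339, -0.941, -0.0], [-0.003, -0.001, -1.0]]
wrist_force: [0.1, 0.3, -0.7]
grip_width: 1.0
grasp_force: 0.0
```

Request:
play_rows(offset=[[0, 0, 0], [0, 0, 0], [0, 0, 0], [0, 0, 0], [0, 0, 0], [0, 0, 0], [0, 0, 0], [0, 0, 0]], turn=[[0, 0, 0], [0, 0, 0], [0, 0, 0], [0, 0, 0], [0, 0, 0], [0, 0, 0], [0, 0, 0], [0, 0, 0]], jaw=1)

```text
clock: 3.95
position: [0.5411, 0.1525, 0.2068]
eef_rot: [[0.94, 0.342, 0.004], [0.342, -0.94, -0.0], [0.003, 0.002, -1.0]]
wrist_force: [-1.3, -3.2, 6.3]
grip_width: 0.513
grasp_force: 59.9
```

Request:
play_rows(offset=[[0, 0, -0.5], [0, 0, -2], [0, 0, -2], [0, 0, -0.5], [0, 0, 0], [0, 0, 0], [0, 0, 0], [0, 0, 0]], turn=[[0, 0, 0], [0, 0, 0], [0, 0, 0], [0, 0, 0], [0, 0, 0], [0, 0, 0], [0, 0, 0], [0, 0, 0]])

```text
clock: 4.62
position: [0.5395, 0.1526, 0.2535]
eef_rot: [[0.94, 0.342, -0.002], [0.342, -0.94, 0.0], [-0.002, -0.001, -1.0]]
wrist_force: [0.1, -0.3, -4.4]
grip_width: 0.512
grasp_force: 62.3
```

Request:
play_rows(offset=[[0, 0, 0], [0, 0, 0]], turn=[[0, 0, 0], [0, 0, 0]])

```text
clock: 4.78
position: [0.5399, 0.1527, 0.254]
eef_rot: [[0.94, 0.342, -0.001], [0.342, -0.94, 0.0], [-0.001, -0.001, -1.0]]
wrist_force: [0.2, 0.2, -3.9]
grip_width: 0.513
grasp_force: 62.3
```

Roller a weighs about 0.4 kg, so it is aluminium. I put it back and weigh b before storing either one.

Request:
play_rows(offset=[[0, 0, 1.5], [0, 0, 2], [0, 0, 0.7], [0, 0, 0.4], [0, 0, 0], [0, 0, 0]], turn=[[0, 0, 0], [0, 0, 0], [0, 0, 0], [0, 0, 0], [0, 0, 0], [0, 0, 0]])

```text
clock: 5.28
position: [0.5405, 0.1528, 0.2091]
eef_rot: [[0.94, 0.342, 0.001], [0.342, -0.94, 0.001], [0.001, -0.0, -1.0]]
wrist_force: [0.6, -0.1, -3.6]
grip_width: 0.513
grasp_force: 62.3
```

Request:
play_rows(offset=[[0, 0, 0], [0, 0, 0], [0, 0, 0], [0, 0, 0], [0, 0, 0], [0, 0, 0]], turn=[[0, 0, 0], [0, 0, 0], [0, 0, 0], [0, 0, 0], [0, 0, 0], [0, 0, 0]], jaw=-1)

```text
clock: 5.78
position: [0.5404, 0.1528, 0.2091]
eef_rot: [[0.94, 0.342, 0.001], [0.342, -0.94, 0.001], [0.001, -0.0, -1.0]]
wrist_force: [0.6, 0.3, -0.3]
grip_width: 0.998
grasp_force: 0.0
```

Request:
play_rows(offset=[[0, 0, -2], [0, 0, -3], [0, 0, -3], [0, 0, 0], [0, 0, 0], [0, 0, 0]], turn=[[0, 0, 0], [0, 0, 0], [0, 0, 0], [0, 0, -6], [0, 0, -6], [0, 0, 0]])

```text
clock: 6.28
position: [0.5404, 0.1527, 0.2896]
eef_rot: [[0.847, 0.531, 0.002], [0.531, -0.847, 0.001], [0.002, 0.0, -1.0]]
wrist_force: [-0.5, 0.4, 0.2]
grip_width: 1.0
grasp_force: 0.0
```

```bash
python3 -c "
from h import *
go((.492,.272,.205),32)"
```

```text
cm in now-axes [  2.22 -12.68   8.46] in target axes [  2.22 -12.68   8.46] turn deg [ 0.02 -0.11  0.09]
```

Request:
play_rows(offset=[[0.55, -3.17, 0], [0.55, -3.17, 0], [0.56, -3.17, 0], [0.56, -3.17, 0.4], [0, 0, 2.5], [0, 0, 2.5], [0, 0, 2], [0, 0, 1]], turn=[[0, 0, 0], [0, 0, 0], [0, 0, 0], [0, 0, 0], [0, 0, 0], [0, 0, 0], [0, 0, 0], [0, 0, 0]])

```text
clock: 6.95
position: [0.4903, 0.2719, 0.202]
eef_rot: [[0.849, 0.528, -0.004], [0.528, -0.849, -0.001], [-0.004, -0.001, -1.0]]
wrist_force: [-1.7, -0.6, 0.5]
grip_width: 1.003
grasp_force: 0.0
```

Request:
play_rows(offset=[[0, 0, 0], [0, 0, 0], [0, 0, 0], [0, 0, 0], [0, 0, 0], [0, 0, 0], [0, 0, 0], [0, 0, 0]], turn=[[0, 0, 0], [0, 0, 0], [0, 0, 0], [0, 0, 0], [0, 0, 0], [0, 0, 0], [0, 0, 0], [0, 0, 0]], jaw=1)

```text
clock: 7.62
position: [0.4924, 0.2722, 0.2066]
eef_rot: [[0.848, 0.529, 0.003], [0.529, -0.848, 0.002], [0.003, -0.0, -1.0]]
wrist_force: [-1.2, -0.4, 7.3]
grip_width: 0.534
grasp_force: 60.7
```

Request:
play_rows(offset=[[0, 0, -0.5], [0, 0, -2], [0, 0, -2], [0, 0, -0.5], [0, 0, 0], [0, 0, 0], [0, 0, 0], [0, 0, 0]], turn=[[0, 0, 0], [0, 0, 0], [0, 0, 0], [0, 0, 0], [0, 0, 0], [0, 0, 0], [0, 0, 0], [0, 0, 0]])

```text
clock: 8.28
position: [0.4912, 0.2717, 0.2534]
eef_rot: [[0.848, 0.53, -0.002], [0.53, -0.848, -0.001], [-0.002, -0.001, -1.0]]
wrist_force: [0.1, -0.1, -7.6]
grip_width: 0.528
grasp_force: 63.4
```

Request:
play_rows(offset=[[0, 0, -1], [0, 0, -1], [0, 0, 0], [0, 0, 0], [0, 0, 0], [0, 0, 0]], turn=[[0, 0, 0], [0, 0, 0], [0, 0, 0], [0, 0, 0], [0, 0, 0], [0, 0, 0]])

```text
clock: 8.78
position: [0.4917, 0.272, 0.2747]
eef_rot: [[0.848, 0.53, 0.0], [0.53, -0.848, 0.0], [0.0, -0.0, -1.0]]
wrist_force: [-0.6, 0.6, -7.4]
grip_width: 0.53
grasp_force: 63.5
```

Roller b weighs about 0.74 kg, so it is steel and goes in the red lane. Next I refine the lane midlines from the wall tops and check the route.

```bash
cat > walls.py <<'E'
from h import *
import pickle,sys
def walls(f,names):
    st,s=pickle.load(open(f+".pkl","rb")); W,o,D=wcloud(st,s)
    for name,g in names.items():
        e=np.array([np.cos(np.radians(g[2])),np.sin(np.radians(g[2]))]); n=np.array([-e[1],e[0]])
        q=W[...,:2]-np.array(g[:2]); lx=q@e; ly=q@n; z=W[...,2]
        top=(z>.011)&(z<.017)&(abs(ly)<.04)&(lx>-.07)&(lx<-.0)
        fl=(z<.007)&(z>.001)&(abs(ly)<.024)&(lx>-.07)&(lx<.0)
        out=[]
        for sgn in (1,-1):
            k=top&(sgn*ly>0)
            c=np.polyfit(lx[k],ly[k],1) if k.sum()>20 else [np.nan]*2; out.append((k.sum(),np.round(np.polyval(c,[-.07,0])*1000,1),np.degrees(c[0]).round(2),np.round(np.percentile(ly[k],[5,95])*1000,1)))
        print(f,name,out)
if __name__=="__main__":
    walls(sys.argv[1],{"red":(.5538,-.196,3.87),"yellow":(.5555,-.0855,2.87),"blue":(.52,-.3121,-3.45)})
E
python3 walls.py w1; python3 - <<'E'
from h import *; import pickle
s=pickle.load(open("scene.pkl","rb")); W=cloud(s)
m=(W[...,2]>.1)&(W[...,2]<.2)&(W[...,0]>.2)&(W[...,0]<.9)&(W[...,1]>-.3)&(W[...,1]<.4); k,l,t,c=cv2.connectedComponentsWithStats(m.astype(np.uint8))
for i in range(1,k):
    if t[i,4]>40: print(c[i],W[l==i].min(0),W[l==i].max(0))
go((.462,-.202,.33),3.9)
E
```

```text
w1 red [(np.int64(292), array([28.5, 27.7]), np.float64(-0.64), array([24.9, 30.9])), (np.int64(299), array([-27.8, -27.8]), np.float64(0.01), array([-30.3, -25.3]))]
w1 yellow [(np.int64(269), array([29.8, 30.7]), np.float64(0.7), array([27.3, 33.3])), (np.int64(286), array([-26. , -25.1]), np.float64(0.74), array([-28.4, -22.8]))]
w1 blue [(np.int64(285), array([26.4, 25.6]), np.float64(-0.61), array([23.1, 29. ])), (np.int64(278), array([-29.8, -30. ]), np.float64(-0.16), array([-33.1, -26.9]))]
[196.94391026 207.98557692] [0.71255708 0.03389281 0.10008503] [0.7661697  0.08754214 0.17402408]
[197.08360927 302.82760762] [0.77010158 0.17738491 0.10000124] [0.89999967 0.37991541 0.10748262]
[276.90909091 298.20661157] [0.67251683 0.35615812 0.10086882] [0.69567291 0.37994201 0.12313464]
cm in now-axes [-27.63  38.62  -5.55] in target axes [-6.18 47.08 -5.53] turn deg [-2.000e-02 -1.000e-02  2.809e+01]
```

Request:
play_rows(offset=[[0, 0, -1.4], [0, 0, -1.4], [0, 0, -1.4], [0, 0, -1.3], [-0.52, 3.0, 0], [-0.52, 3.9, 0], [-0.52, 3.9, 0], [-0.52, 3.9, 0]], turn=[[0, 0, 7], [0, 0, 7], [0, 0, 7], [0, 0, 7], [0, 0, 0], [0, 0, 0], [0, 0, 0], [0, 0, 0]])

```text
clock: 9.45
position: [0.5224, 0.0339, 0.32]
eef_rot: [[0.981, 0.191, -0.019], [0.192, -0.979, 0.061], [-0.007, -0.064, -0.998]]
wrist_force: [0.7, -0.0, -7.0]
grip_width: 0.533
grasp_force: 63.6
```

Request:
play_rows(offset=[[-0.52, 3.9, 0], [-0.52, 3.9, 0], [-0.52, 3.9, 0], [-0.52, 3.9, 0], [-0.52, 3.9, 0], [-0.52, 3.9, 0], [-0.52, 3.0, 0], [0, 0, 0]], turn=[[0, 0, 0], [0, 0, 0], [0, 0, 0], [0, 0, 0], [0, 0, 0], [0, 0, 0], [0, 0, 0], [0, 0, 0]])

```text
clock: 10.12
position: [0.5375, -0.2363, 0.3029]
eef_rot: [[0.983, 0.184, -0.018], [0.185, -0.981, 0.056], [-0.007, -0.059, -0.998]]
wrist_force: [1.9, 0.2, -6.7]
grip_width: 0.526
grasp_force: 64.1
```

```bash
python3 wr.py w3; python3 walls.py w3;  python3 -c "
from h import *
go((.462,-.202,.23),3.6); st=monitor.get_state(); print(st['q'])
import pickle
st,s=pickle.load(open('w3.pkl','rb')); W,o,D=wcloud(st,s)
# roller top in tool frame
T=(W-np.array(st['position']))@np.array(st['eef_rot'])
m=(abs(T[...,0])<.04)&(abs(T[...,1])<.03)&(T[...,2]>.115)&(T[...,2]<.15); q=T[m]; print(m.sum(), np.median(q,0), cv2.minEnclosingCircle(q[:,:2].astype(np.float32)) if m.any() else 0)"
```

```text
[ 0.5375 -0.2363  0.3029] [[0.983, 0.184, -0.018], [0.185, -0.981, 0.056], [-0.007, -0.059, -0.998]] 10.1167 0.09125588442508321
[[-0.    -0.966 -0.26   0.066]
 [ 1.     0.    -0.001  0.   ]
 [ 0.001 -0.26   0.966  0.032]
 [ 0.     0.     0.     1.   ]] 297.3186396354542 254.97026254144532 193.02031127886428
w3 red [(np.int64(495), array([28.3, 27.8]), np.float64(-0.39), array([25.1, 31. ])), (np.int64(186), array([-27.1, -27.8]), np.float64(-0.64), array([-30.4, -25. ]))]
w3 yellow [(np.int64(400), array([29.2, 30.6]), np.float64(1.16), array([26.9, 33.3])), (np.int64(455), array([-27. , -25.1]), np.float64(1.55), array([-28.9, -22.7]))]
w3 blue [(np.int64(151), array([22.6, 26.5]), np.float64(3.16), array([23., 29.])), (np.int64(293), array([-29.7, -30. ]), np.float64(-0.21), array([-33.2, -27.1]))]
cm in now-axes [-6.75 -4.03  7.6 ] in target axes [-7.31 -3.62  7.28] turn deg [-3.58  0.64  7.14]
[-0.54535581  0.49399506 -0.21056208  0.91375648  0.04202515  2.40771086]
10768 [9.35900194e-03 4.63041397e-06 1.29691156e-01] ((0.008465137332677841, -3.456475315033458e-05), 0.030488865450024605)
```

View pics/w3.png

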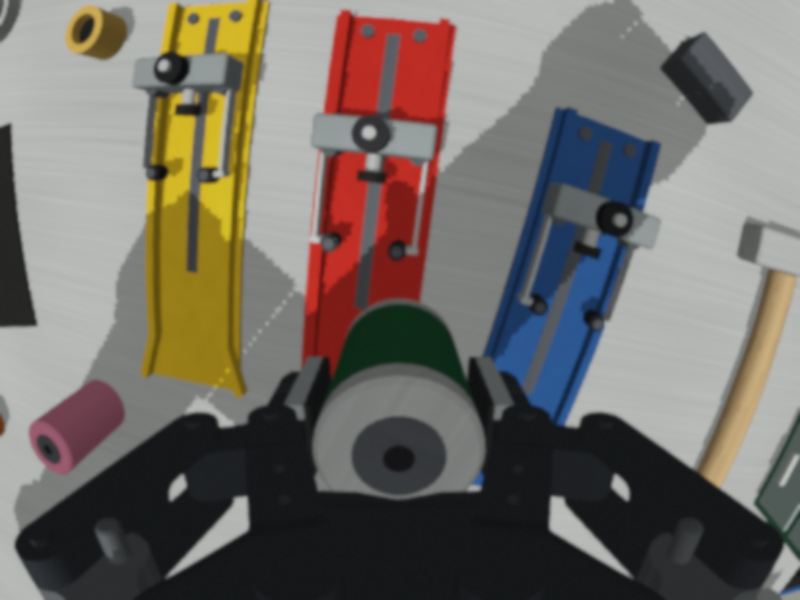

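Request:
play_rows(offset=[[0, 0, 0], [0, 0, 0], [0, 0, 0]], turn=[[-1.8, 0.3, 3.6], [-1.8, 0.3, 3.5], [0, 0, 0]])

```text
clock: 10.42
position: [0.5371, -0.229, 0.3031]
eef_rot: [[0.998, 0.068, -0.001], [0.068, -0.998, 0.001], [-0.001, -0.001, -1.0]]
wrist_force: [-0.2, 0.8, -6.3]
grip_width: 0.529
grasp_force: 64.2
```

```bash
python3 -c "
from h import *
go((.462,-.202,.23),3.6)"
```

```text
cm in now-axes [-7.3  -3.2   7.32] in target axes [-7.33 -3.17  7.31] turn deg [-0.05  0.06  0.32]
```

Request:
play_rows(offset=[[-2.43, -1.06, 0], [-2.43, -1.06, 0], [-2.44, -1.06, 0], [0, 0, 2.5], [0, 0, 2.5], [0, 0, 2.0], [0, 0, 0], [0, 0, 0]], turn=[[0, 0, 0.3], [0, 0, 0], [0, 0, 0], [0, 0, 0], [0, 0, 0], [0, 0, 0], [0, 0, 0], [0, 0, 0]])

```text
clock: 11.08
position: [0.4619, -0.202, 0.233]
eef_rot: [[0.998, 0.065, -0.004], [0.065, -0.998, 0.003], [-0.003, -0.003, -1.0]]
wrist_force: [-0.6, -0.5, -6.1]
grip_width: 0.528
grasp_force: 65.6
```

```bash
python3 -c "
from h import *
go((.462,-.202,.2085),3.6)"
```

```text
cm in now-axes [0.02 0.01 2.45] in target axes [ 0.01 -0.    2.45] turn deg [-0.19  0.2   0.14]
```

Request:
play_rows(offset=[[0, 0, 1.0], [0, 0, 0.8], [0, 0, 0.3], [0, 0, 0.1], [0, 0, 0], [0, 0, 0]], turn=[[-0.19, 0.2, 0.1], [0, 0, 0], [0, 0, 0], [0, 0, 0], [0, 0, 0], [0, 0, 0]])

```text
clock: 11.58
position: [0.4627, -0.2031, 0.2121]
eef_rot: [[0.998, 0.062, 0.003], [0.062, -0.998, -0.003], [0.003, 0.003, -1.0]]
wrist_force: [0.5, -0.5, -7.3]
grip_width: 0.529
grasp_force: 65.6
```

Request:
play_rows(offset=[[0, 0, 0.1], [0, 0, 0]], turn=[[0, 0, 0], [0, 0, 0]])

```text
clock: 11.75
position: [0.4626, -0.2031, 0.2108]
eef_rot: [[0.998, 0.062, 0.003], [0.062, -0.998, -0.003], [0.003, 0.003, -1.0]]
wrist_force: [-0.2, 0.0, -6.9]
grip_width: 0.527
grasp_force: 65.6
```

Request:
play_rows(offset=[[0, 0, 0.1], [0, 0, 0]], turn=[[0, 0, 0], [0, 0, 0]])

```text
clock: 11.92
position: [0.4624, -0.203, 0.2096]
eef_rot: [[0.998, 0.062, 0.003], [0.062, -0.998, -0.002], [0.003, 0.003, -1.0]]
wrist_force: [0.4, -0.5, -8.1]
grip_width: 0.527
grasp_force: 65.6
```

Request:
play_rows(offset=[[0, -0.1, 0.1], [0, 0, 0], [0, 0, 0]], turn=[[0.1, -0.1, 0], [0, 0, 0], [0, 0, 0]])

```text
clock: 12.17
position: [0.4624, -0.2019, 0.2085]
eef_rot: [[0.998, 0.062, 0.001], [0.062, -0.998, -0.001], [0.001, 0.001, -1.0]]
wrist_force: [0.4, 0.2, -7.1]
grip_width: 0.529
grasp_force: 65.6
```

Request:
play_rows(offset=[[0, 0, 0.1], [0, 0, 0], [0, 0, 0]], turn=[[0, 0, 0], [0, 0, 0], [0, 0, 0]])

```text
clock: 12.42
position: [0.4625, -0.2021, 0.2078]
eef_rot: [[0.998, 0.062, 0.001], [0.062, -0.998, -0.001], [0.001, 0.001, -1.0]]
wrist_force: [-0.6, -0.1, -3.2]
grip_width: 0.53
grasp_force: 65.9
```

Request:
play_rows(offset=[[0, 0, 0.1], [0, 0, 0], [0, 0, 0]], turn=[[0, 0, 0], [0, 0, 0], [0, 0, 0]])

```text
clock: 12.67
position: [0.4625, -0.2021, 0.2077]
eef_rot: [[0.998, 0.062, 0.002], [0.062, -0.998, -0.001], [0.002, 0.001, -1.0]]
wrist_force: [-3.1, 1.8, 6.8]
grip_width: 0.53
grasp_force: 66.9
```

Request:
play_rows(offset=[[0, 0, -0.09], [0.3, 0, 0], [0.5, 0, 0], [0.5, 0, 0], [0.5, 0, 0], [0.5, 0, 0], [0.2, 0, 0], [0, 0, 0]], turn=[[0, 0, 0], [0, 0, 0], [0, 0, 0], [0, 0, 0], [0, 0, 0], [0, 0, 0], [0, 0, 0], [0, 0, 0]])

```text
clock: 13.33
position: [0.4856, -0.2001, 0.2088]
eef_rot: [[0.998, 0.061, -0.005], [0.061, -0.998, -0.002], [-0.005, 0.001, -1.0]]
wrist_force: [-11.9, 1.6, 18.3]
grip_width: 0.53
grasp_force: 69.2
```

```bash
python3 - <<'E'
from h import *; import pickle
st,s=pickle.load(open('w3.pkl','rb')); W,o,D=wcloud(st,s)
L={"red":(.5538,-.196,3.6),"yellow":(.5554,-.0827,3.6)}
def loc(n,p):
    a=np.radians(L[n][2]); d=p[:2]-np.array(L[n][:2]); return np.round([d@[np.cos(a),np.sin(a)],d@[-np.sin(a),np.cos(a)],p[2]],4)
for n,u,v in (("red",372,176),("red",330,241),("red",398,250),("red",372,134),("yellow",188,110),("yellow",155,172),("yellow",208,175)):
    i,j=int(u*.64),int(v*.64); print(n,u,v,loc(n,W[j,i]))
print(loc("red",np.array(monitor.get_state()["position"])))
E
```

```text
red 372 176 [ 0.0433 -0.0013  0.0281]
red 330 241 [0.006  0.0174 0.028 ]
red 398 250 [ 0.0058 -0.0191  0.0295]
red 372 134 [ 0.0633 -0.002   0.0546]
yellow 188 110 [ 0.0645 -0.0036  0.0281]
yellow 155 172 [0.0274 0.0157 0.0279]
yellow 208 175 [ 0.0271 -0.0212  0.0284]
[-6.830e-02  2.000e-04  2.088e-01]
```

Request:
play_rows(offset=[[0, 0, -0.1], [0, 0, -0.1], [0, 0, 0]], turn=[[0, 0, 0], [0, 0, 0], [0, 0, 0]])

```text
clock: 13.58
position: [0.4877, -0.2006, 0.2094]
eef_rot: [[0.998, 0.062, 0.002], [0.062, -0.998, -0.001], [0.002, 0.001, -1.0]]
wrist_force: [-0.3, -0.8, -8.2]
grip_width: 0.532
grasp_force: 66.9
```

```bash
cat > f.py <<'E'
from h import *; import sys
L={"red":(.5538,-.196,3.6),"yellow":(.5554,-.0827,3.6)}
g=L[sys.argv[1]]; st=monitor.get_state(); a=np.radians(g[2]); e=np.array([np.cos(a),np.sin(a),0]); n=np.array([-np.sin(a),np.cos(a),0])
d=np.array(st["position"])-[g[0],g[1],0]; F=np.array(st["wrist_force"]); print("lane x,y mm",(d@e*1e3).round(1),(d@n*1e3).round(1),"z",d[2].round(4),"F lane",(F@e).round(1),(F@n).round(1),F[2].round(1),"tilt deg",np.degrees(np.array(st["eef_rot"])[:2,2]).round(2))
E
python3 f.py red
```

```text
lane x,y mm -66.3 -0.4 z 0.2094 F lane -0.4 -0.8 -8.2 tilt deg [ 0.1  -0.05]
```

Request:
play_rows(offset=[[0.5, 0.05, 0.05], [0.6, 0, 0], [0.6, 0, 0], [0.6, 0, 0], [0.6, 0, 0], [0.6, 0, 0], [0.5, 0, 0], [0, 0, 0]], turn=[[0, 0, 0], [0, 0, 0], [0, 0, 0], [0, 0, 0], [0, 0, 0], [0, 0, 0], [0, 0, 0], [0, 0, 0]])

```text
clock: 14.25
position: [0.5281, -0.1981, 0.2093]
eef_rot: [[0.998, 0.062, 0.001], [0.062, -0.998, 0.0], [0.001, -0.0, -1.0]]
wrist_force: [-0.6, 2.7, 0.1]
grip_width: 0.527
grasp_force: 65.6
```

```bash
python3 f.py red
```

```text
lane x,y mm -25.8 -0.5 z 0.2093 F lane -0.5 2.8 0.1 tilt deg [0.07 0.01]
```

Request:
play_rows(offset=[[0.3, 0, -0.05], [0.3, 0, 0], [0.3, 0, 0], [0, 0, 0]], turn=[[0, 0, 0], [0, 0, 0], [0, 0, 0], [0, 0, 0]])

```text
clock: 14.58
position: [0.5362, -0.1977, 0.2095]
eef_rot: [[0.998, 0.062, -0.0], [0.062, -0.998, -0.0], [-0.0, 0.0, -1.0]]
wrist_force: [-1.1, 2.4, 0.2]
grip_width: 0.526
grasp_force: 65.9
```

```bash
python3 f.py red
```

```text
lane x,y mm -17.7 -0.6 z 0.2095 F lane -0.9 2.5 0.2 tilt deg [-0.02 -0.  ]
```

Request:
play_rows(offset=[[0.3, 0, 0], [0.3, 0, 0], [0.3, 0, 0], [0, 0, 0]], turn=[[0, 0, 0], [0, 0, 0], [0, 0, 0], [0, 0, 0]])

```text
clock: 14.92
position: [0.5455, -0.1972, 0.2096]
eef_rot: [[0.998, 0.062, 0.001], [0.062, -0.998, 0.0], [0.001, -0.0, -1.0]]
wrist_force: [-0.7, 3.5, 0.8]
grip_width: 0.532
grasp_force: 63.4
```

```bash
python3 f.py red
```

```text
lane x,y mm -8.3 -0.6 z 0.2096 F lane -0.4 3.6 0.8 tilt deg [0.06 0.01]
```

Request:
play_rows(offset=[[0.3, -0.05, -0.05], [0.3, 0, 0], [0.3, 0, 0], [0, 0, 0]], turn=[[0, 0, 0], [0, 0, 0], [0, 0, 0], [0, 0, 0]])

```text
clock: 15.25
position: [0.5538, -0.1964, 0.2098]
eef_rot: [[0.998, 0.061, -0.002], [0.061, -0.998, -0.002], [-0.002, 0.002, -1.0]]
wrist_force: [-7.1, -0.3, 2.2]
grip_width: 0.528
grasp_force: 62.9
```

```bash
python3 f.py red
```

```text
lane x,y mm -0.1 -0.4 z 0.2098 F lane -7.1 0.2 2.2 tilt deg [-0.13 -0.1 ]
```

Request:
play_rows(offset=[[0.2, 0, 0], [0.2, 0, 0], [0.2, 0, 0], [0, 0, 0]], turn=[[0, 0, 0], [0, 0, 0], [0, 0, 0], [0, 0, 0]])

```text
clock: 15.58
position: [0.5588, -0.196, 0.2099]
eef_rot: [[0.998, 0.061, -0.005], [0.061, -0.998, -0.002], [-0.005, 0.002, -1.0]]
wrist_force: [-10.5, 0.1, 6.2]
grip_width: 0.528
grasp_force: 62.9
```

```bash
python3 f.py red
```

```text
lane x,y mm 5.0 -0.3 z 0.2099 F lane -10.4 0.8 6.2 tilt deg [-0.26 -0.11]
```

Request:
play_rows(offset=[[0.2, 0, -0.1], [0.2, 0, 0], [0, 0, 0]], turn=[[0, 0, 0], [0, 0, 0], [0, 0, 0]])

```text
clock: 15.83
position: [0.5647, -0.1959, 0.2104]
eef_rot: [[0.998, 0.062, 0.001], [0.062, -0.998, -0.001], [0.001, 0.001, -1.0]]
wrist_force: [-2.9, 0.0, -5.9]
grip_width: 0.531
grasp_force: 63.4
```

```bash
python3 f.py red
```

```text
lane x,y mm 10.8 -0.6 z 0.2104 F lane -2.9 0.2 -5.9 tilt deg [ 0.06 -0.05]
```

Request:
play_rows(offset=[[0.2, 0, -0.05], [0.2, 0, 0], [0, 0, 0]], turn=[[0, 0, 0], [0, 0, 0], [0, 0, 0]])

```text
clock: 16.08
position: [0.5689, -0.1955, 0.2113]
eef_rot: [[0.998, 0.062, 0.002], [0.062, -0.998, -0.001], [0.002, 0.001, -1.0]]
wrist_force: [-0.6, -0.1, -7.4]
grip_width: 0.529
grasp_force: 63.5
```

```bash
python3 f.py red
```

```text
lane x,y mm 15.1 -0.5 z 0.2113 F lane -0.6 -0.1 -7.4 tilt deg [ 0.12 -0.04]
```

Request:
play_rows(offset=[[0.2, 0, 0.05], [0.2, 0, 0], [0, 0, 0]], turn=[[0, 0, 0], [0, 0, 0], [0, 0, 0]])

```text
clock: 16.33
position: [0.5729, -0.1953, 0.2111]
eef_rot: [[0.998, 0.062, 0.002], [0.062, -0.998, -0.001], [0.002, 0.001, -1.0]]
wrist_force: [0.3, -0.2, -7.0]
grip_width: 0.527
grasp_force: 63.6
```

```bash
python3 f.py red
```

```text
lane x,y mm 19.1 -0.5 z 0.2111 F lane 0.3 -0.2 -7.0 tilt deg [ 0.13 -0.04]
```

Request:
play_rows(offset=[[0.2, 0, 0], [0.1, 0, 0], [0, 0, 0]], turn=[[0, 0, 0], [0, 0, 0], [0, 0, 0]])

```text
clock: 16.58
position: [0.5756, -0.1951, 0.2112]
eef_rot: [[0.998, 0.062, 0.002], [0.062, -0.998, -0.001], [0.002, 0.001, -1.0]]
wrist_force: [-0.3, 0.5, -6.5]
grip_width: 0.529
grasp_force: 63.6
```

```bash
python3 f.py red
```

```text
lane x,y mm 21.8 -0.5 z 0.2112 F lane -0.3 0.5 -6.5 tilt deg [ 0.1  -0.05]
```

Request:
play_rows(offset=[[0.2, 0, 0.05], [0.1, 0, 0], [0, 0, 0]], turn=[[0, 0, 0], [0, 0, 0], [0, 0, 0]])

```text
clock: 16.83
position: [0.5786, -0.1949, 0.2107]
eef_rot: [[0.998, 0.062, 0.002], [0.062, -0.998, -0.001], [0.002, 0.001, -1.0]]
wrist_force: [0.5, 0.4, -6.9]
grip_width: 0.53
grasp_force: 63.6
```

```bash
python3 f.py red
```

```text
lane x,y mm 24.8 -0.5 z 0.2107 F lane 0.6 0.4 -6.9 tilt deg [ 0.11 -0.04]
```

Request:
play_rows(offset=[[0.2, 0, 0], [0, 0, 0]], turn=[[0, 0, 0], [0, 0, 0]])

```text
clock: 17.0
position: [0.5807, -0.1948, 0.2107]
eef_rot: [[0.998, 0.062, 0.002], [0.062, -0.998, -0.001], [0.002, 0.001, -1.0]]
wrist_force: [-0.1, 0.2, -7.7]
grip_width: 0.529
grasp_force: 63.7
```

```bash
python3 f.py red
```

```text
lane x,y mm 26.9 -0.5 z 0.2107 F lane -0.0 0.2 -7.7 tilt deg [ 0.11 -0.04]
```

Request:
play_rows(offset=[[0.2, 0, 0.04], [0, 0, 0]], turn=[[0, 0, 0], [0, 0, 0]])

```text
clock: 17.17
position: [0.5827, -0.1947, 0.2103]
eef_rot: [[0.998, 0.062, 0.002], [0.062, -0.998, -0.001], [0.002, 0.001, -1.0]]
wrist_force: [1.0, 0.4, -7.5]
grip_width: 0.53
grasp_force: 63.7
```

Request:
play_rows(offset=[[0.2, 0, 0], [0, 0, 0]], turn=[[0, 0, 0], [0, 0, 0]])

```text
clock: 17.33
position: [0.5844, -0.1945, 0.2102]
eef_rot: [[0.998, 0.062, 0.001], [0.062, -0.998, -0.001], [0.001, 0.001, -1.0]]
wrist_force: [-0.1, 0.2, -5.8]
grip_width: 0.532
grasp_force: 63.7
```

```bash
python3 f.py red; python3 wr.py w4
```

```text
lane x,y mm 30.6 -0.4 z 0.2102 F lane -0.1 0.2 -5.8 tilt deg [ 0.05 -0.04]
[ 0.5844 -0.1945  0.2102] [[0.998, 0.062, 0.001], [0.062, -0.998, -0.001], [0.001, 0.001, -1.0]] 17.3333 0.007553626261591248
[[-0.    -0.966 -0.26   0.066]
 [ 1.     0.    -0.001 -0.   ]
 [ 0.001 -0.26   0.966  0.032]
 [ 0.     0.     0.     1.   ]] 297.3186396354542 254.97026254144532 193.02031127886428
```

View pics/w4.png

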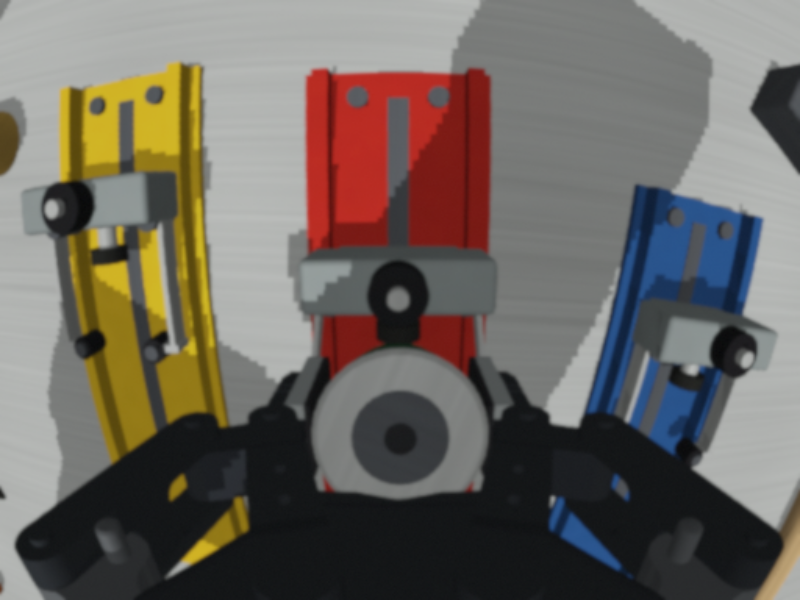

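The roller is upright and just short of the buffer (400,340), past the clip arms. I continue gently.

Request:
play_rows(offset=[[0.2, 0, 0], [0, 0, 0], [0, 0, 0]], turn=[[0, 0, 0], [0, 0, 0], [0, 0, 0]])

```text
clock: 17.63
position: [0.586, -0.1944, 0.2102]
eef_rot: [[0.998, 0.062, 0.0], [0.062, -0.998, -0.001], [0.0, 0.001, -1.0]]
wrist_force: [-1.8, -0.3, -5.3]
grip_width: 0.524
grasp_force: 63.7
```

```bash
python3 f.py red; python3 -c "
from h import *;import pickle
st,s=pickle.load(open('w4.pkl','rb')); W,o,D=wcloud(st,s); T=(W-np.array(st['position']))@np.array(st['eef_rot']); print('top centre tool',T[280,256],'front edge',T[226,256])"
```

```text
lane x,y mm 32.3 -0.4 z 0.2102 F lane -1.8 -0.2 -5.3 tilt deg [ 0.02 -0.05]
top centre tool [0.0060888  0.00030236 0.12797876] front edge [0.02492925 0.00030051 0.13609101]
```

Request:
play_rows(offset=[[0.2, 0, 0], [0, 0, 0], [0, 0, 0]], turn=[[0, 0, 0], [0, 0, 0], [0, 0, 0]])

```text
clock: 17.88
position: [0.5879, -0.1943, 0.2101]
eef_rot: [[0.998, 0.062, -0.0], [0.062, -0.998, -0.001], [-0.0, 0.001, -1.0]]
wrist_force: [-5.0, -0.4, -3.5]
grip_width: 0.531
grasp_force: 63.7
```

```bash
python3 f.py red
```

```text
lane x,y mm 34.1 -0.4 z 0.2101 F lane -5.0 -0.1 -3.5 tilt deg [-0.   -0.05]
```

Request:
play_rows(offset=[[0.15, 0, 0], [0, 0, 0], [0, 0, 0]], turn=[[0, 0, 0], [0, 0, 0], [0, 0, 0]])

```text
clock: 18.13
position: [0.5892, -0.1942, 0.2101]
eef_rot: [[0.998, 0.061, -0.001], [0.061, -0.998, -0.001], [-0.001, 0.001, -1.0]]
wrist_force: [-6.0, -1.2, -3.3]
grip_width: 0.524
grasp_force: 63.7
```

```bash
python3 f.py red
```

```text
lane x,y mm 35.4 -0.4 z 0.2101 F lane -6.1 -0.8 -3.3 tilt deg [-0.03 -0.05]
```

Request:
play_rows(offset=[[0, 0, 0], [0, 0, 0], [0, 0, 0], [0, 0, 0], [0, 0, 0]], turn=[[0, 0, 0], [0, 0, 0], [0, 0, 0], [0, 0, 0], [0, 0, 0]], jaw=-0.5)

```text
clock: 18.55
position: [0.5903, -0.1943, 0.2109]
eef_rot: [[0.998, 0.062, 0.003], [0.062, -0.998, -0.001], [0.003, 0.001, -1.0]]
wrist_force: [0.5, -1.0, -0.3]
grip_width: 0.749
grasp_force: 0.0
```

Request:
play_rows(offset=[[0, 0, -1], [0, 0, -2], [0, 0, -3], [0, 0, -3.5], [0, 0, -3], [0, 0, 0]], turn=[[0, 0, 0], [0, 0, 0], [0, 0, 0], [0, 0, 0], [0, 0, 0], [0, 0, 0]])

```text
clock: 19.05
position: [0.5916, -0.1949, 0.3432]
eef_rot: [[0.998, 0.062, 0.012], [0.062, -0.998, -0.006], [0.011, 0.006, -1.0]]
wrist_force: [1.3, -0.3, -0.1]
grip_width: 0.746
grasp_force: 0.0
```

```bash
python3 wr.py w5; python3 -c "
from h import *;import pickle
st,s=pickle.load(open('w5.pkl','rb')); W,o,D=wcloud(st,s)
m=(np.hypot(W[...,0]-.592,W[...,1]+.194)<.04)&(W[...,2]>.072)&(W[...,2]<.088); c,r=cv2.minEnclosingCircle(W[m][:,:2].astype(np.float32)); p=np.array(c)-[.5538,-.196]; a=np.radians(3.6)
print(c,r,W[m][:,2].std(),'lane x',p@[np.cos(a),np.sin(a)],p@[-np.sin(a),np.cos(a)])
"
```

```text
[ 0.5916 -0.1949  0.3432] [[0.998, 0.062, 0.012], [0.062, -0.998, -0.006], [0.011, 0.006, -1.0]] 19.05 0.09707240178185017
[[-0.    -0.966 -0.26   0.066]
 [ 1.     0.    -0.001 -0.   ]
 [ 0.001 -0.26   0.966  0.032]
 [ 0.     0.     0.     1.   ]] 297.3186396354542 254.97026254144532 193.02031127886428
(0.5688244700431824, -0.19513383507728577) 0.022027064114809036 0.0010670418367893545 lane x 0.015049209629061212 -7.893853556820851e-05
```

View pics/w5.png

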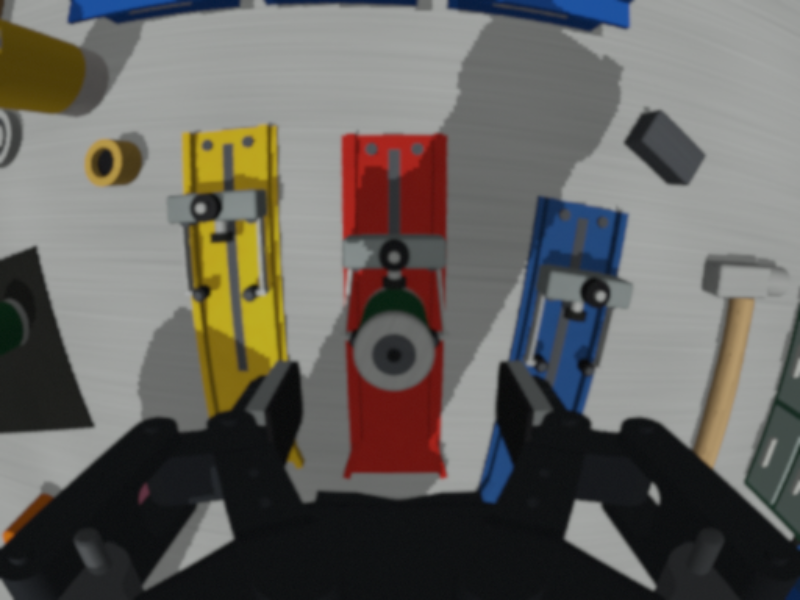

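The roller stands at (395,352) but its axis appears level with the clip tips at (352,338) and (440,338). It may not be home, so I measure it from a settled pose.

Request:
play_rows(offset=[[0, 0, 0], [0, 0, 0], [0, 0, 0]], turn=[[0, 0, 0], [0, 0, 0], [0, 0, 0]])

```text
clock: 19.35
position: [0.5889, -0.1938, 0.3337]
eef_rot: [[0.998, 0.062, -0.002], [0.062, -0.998, 0.001], [-0.002, -0.001, -1.0]]
wrist_force: [0.3, 0.4, -0.1]
grip_width: 0.754
grasp_force: 0.0
```

```bash
python3 wr.py w6 | head -1; python3 - <<'E'
from h import *;import pickle
L={"red":(.5538,-.196,3.6),"yellow":(.5554,-.0827,3.6)}
st,s=pickle.load(open('w6.pkl','rb')); W,o,D=wcloud(st,s)
def loc(n,P):
    a=np.radians(L[n][2]); d=P[...,:2]-np.array(L[n][:2]); return np.stack([d@[np.cos(a),np.sin(a)],d@[-np.sin(a),np.cos(a)],P[...,2]],-1)*1e3
for n in L:
    Q=loc(n,W); x,y,z=Q[...,0],Q[...,1],Q[...,2]
    m=(abs(y)<27)&(z>72)&(z<88)&(abs(x)<80)
    if m.sum()>50: print(n,"roller top",cv2.minEnclosingCircle(Q[m][:,:2].astype(np.float32)))
    m=(abs(y)<5)&(z>18)&(z<36)&(x>0)&(x<110); print(n,"buffer/rod x",np.percentile(x[m],[0,2,10,50]).round(1),m.sum())
    m=(abs(y)<35)&(z>40)&(z<62)&(x>20); print(n,"stop top x",np.percentile(x[m],[2,50,98]).round(1),"y",np.percentile(y[m],[2,98]).round(1))
    for sg in (1,-1):
        dark=s["color"].max(-1)<70
        m=(sg*y>12)&(sg*y<35)&(z>20)&(z<34)&(x>-40)&(x<60); print(n,"arm",sg,m.sum(),np.percentile(x[m],[1,50,99]).round(1) if m.any() else 0,"dark tip",Q[m&dark].mean(0).round(1) if (m&dark).any() else 0)
    m=(z<8)&(z>0)&(abs(y)<22); 
    # mouth edge
    hs=cv2.cvtColor(s["color"],cv2.COLOR_RGB2HSV); 
    mm=m&(hs[...,1]>150)&(x<-60); print("mouth edge",np.percentile(x[mm],1) if mm.any() else None, "far end",np.percentile(x[m&(hs[...,1]>150)&(x>90)&(x<200)],99))
v,u=[int(k) for k in (352*.64,395*.64)]; print(loc("red",W[v,u]))
E
```

```text
[ 0.5889 -0.1938  0.3337] [[0.998, 0.062, -0.002], [0.062, -0.998, 0.001], [-0.002, -0.001, -1.0]] 19.35 0.006558628497993122
red roller top ((14.609950065612793, 0.11977249383926392), 22.170860290527344)
red buffer/rod x [35.5 35.6 36.  43.8] 179
red stop top x [27.3 61.6 71.6] y [-27.2  27.9]
red arm 1 212 [ 2.1 23.6 52.3] dark tip [15.4 22.8 26.7]
red arm -1 209 [ 1.6 23.7 52.2] dark tip [ 16.2 -23.   26.7]
mouth edge -114.42753428356366 far end 136.88634507841326
yellow buffer/rod x [62.3 62.5 63.6 68.2] 125
yellow stop top x [78.2 86.3 94.3] y [-28.1  28.8]
yellow arm 1 239 [22.6 32.  59.4] dark tip [30.8 17.5 24.9]
yellow arm -1 233 [23.  31.1 59.5] dark tip [ 29.7 -20.5  26.1]
mouth edge -73.85272889133388 far end 137.14894088166568
[13.64681045  2.72986395 77.99623287]
```

```bash
python3 - <<'E'
from h import *;import pickle
L=(.5538,-.196,3.6)
for f in ("w1","w3","w4","w6"):
    st,s=pickle.load(open(f+'.pkl','rb')); W,o,D=wcloud(st,s)
    a=np.radians(L[2]); d=W[...,:2]-np.array(L[:2]); x=d@[np.cos(a),np.sin(a)]*1e3; y=d@[-np.sin(a),np.cos(a)]*1e3; z=W[...,2]*1e3
    hs=cv2.cvtColor(s["color"],cv2.COLOR_RGB2HSV); red=((hs[...,0]<8)|(hs[...,0]>172))&(hs[...,1]>150)
    fe=red&(x>90)&(x<200)&(abs(y)<30)
    g=(~red)&(hs[...,1]<60)&(abs(y)>12)&(abs(y)<26)&(z>32)&(z<50)&(x>30)&(x<110)
    t=(abs(y)<27)&(z>70)&(z<90)&(hs[...,1]<60)&(abs(x)<80)
    print(f,"far end",np.percentile(x[fe],[98]) if fe.any() else 0,"stop",np.percentile(x[g],[3,50,97]).round(1) if g.any() else 0,"z",np.median(z[g]) if g.any() else 0, "top",[np.percentile(q[t],[2,50,98]).round(1) for q in (x,y,z)] if t.sum()>30 else 0)
E
```

```text
w1 far end [96.15968277] stop [54.3 61.5 70.4] z 39.98582041895171 top 0
w3 far end [136.21654905] stop [54.9 63.3 71.8] z 40.147078632761065 top 0
w4 far end [136.74794743] stop [41.6 64.3 72.6] z 40.21485979024783 top [array([22.8, 39. , 54.9]), array([-24.7,  -0.5,  24.2]), array([73.4, 80.4, 86.3])]
w6 far end [136.79646049] stop [55.9 64.3 72.6] z 40.13982144861855 top [array([-3.9, 16.8, 35.5]), array([-19.2,   0.3,  19.5]), array([73. , 78.3, 79.8])]
```

The roller had pitched about 18° in the fingers during the early press, and on release it stood up again at lane x≈14.6, short of home at about 22. It is upright now, so I regrasp it low and push the rest lightly.

```bash
python3 -c "
from h import *
go((.5684,-.1950,.2055),3.6)"
```

```text
cm in now-axes [-2.05 -0.   12.82] in target axes [-2.070e+00 -1.000e-02  1.282e+01] turn deg [-0.04  0.09 -0.07]
```

Request:
play_rows(offset=[[-2.05, 0, 1.8], [0, 0, 2.5], [0, 0, 2.5], [0, 0, 2.5], [0, 0, 2], [0, 0, 1], [0, 0, 0.5], [0, 0, 0]], turn=[[0, 0, 0], [0, 0, 0], [0, 0, 0], [0, 0, 0], [0, 0, 0], [0, 0, 0], [0, 0, 0], [0, 0, 0]])

```text
clock: 20.07
position: [0.5687, -0.1952, 0.2059]
eef_rot: [[0.998, 0.062, -0.001], [0.062, -0.998, 0.0], [-0.001, -0.0, -1.0]]
wrist_force: [0.1, 0.3, -0.6]
grip_width: 0.749
grasp_force: 0.0
```

Request:
play_rows(offset=[[0, 0, 0], [0, 0, 0], [0, 0, 0]], turn=[[0, 0, 0], [0, 0, 0], [0, 0, 0]])

```text
clock: 20.32
position: [0.5698, -0.1957, 0.2085]
eef_rot: [[0.998, 0.062, 0.003], [0.062, -0.998, -0.002], [0.003, 0.002, -1.0]]
wrist_force: [-0.1, 0.3, -0.4]
grip_width: 0.748
grasp_force: 0.0
```

```bash
python3 f.py red
```

```text
lane x,y mm 16.0 -0.7 z 0.2085 F lane -0.1 0.3 -0.4 tilt deg [ 0.18 -0.1 ]
```

Request:
play_rows(offset=[[-0.1, -0.07, 0.25], [0, 0, 0]], turn=[[0.1, -0.18, 0], [0, 0, 0]])

```text
clock: 20.48
position: [0.5681, -0.1947, 0.205]
eef_rot: [[0.998, 0.062, -0.002], [0.062, -0.998, 0.001], [-0.002, -0.001, -1.0]]
wrist_force: [-0.3, -0.1, -0.2]
grip_width: 0.752
grasp_force: 0.0
```

Request:
play_rows(offset=[[0, 0, 0], [0, 0, 0], [0, 0, 0], [0, 0, 0], [0, 0, 0]], turn=[[0, 0, 0], [0, 0, 0], [0, 0, 0], [0, 0, 0], [0, 0, 0]], jaw=1)

```text
clock: 20.9
position: [0.5682, -0.1951, 0.2056]
eef_rot: [[0.998, 0.061, -0.002], [0.061, -0.998, -0.001], [-0.002, 0.0, -1.0]]
wrist_force: [-1.6, -0.6, 5.8]
grip_width: 0.537
grasp_force: 60.3
```

```bash
python3 f.py red
```

```text
lane x,y mm 14.5 -0.1 z 0.2056 F lane -1.6 -0.5 5.8 tilt deg [-0.11 -0.03]
```

Request:
play_rows(offset=[[0, 0, -0.1], [0, 0, 0]], turn=[[0, 0, 0], [0, 0, 0]])

```text
clock: 21.07
position: [0.5683, -0.1949, 0.2057]
eef_rot: [[0.998, 0.062, -0.002], [0.062, -0.998, 0.0], [-0.002, -0.001, -1.0]]
wrist_force: [-0.3, -0.2, 0.3]
grip_width: 0.534
grasp_force: 62.6
```

```bash
python3 f.py red
```

```text
lane x,y mm 14.5 0.1 z 0.2057 F lane -0.3 -0.2 0.3 tilt deg [-0.11  0.02]
```

Request:
play_rows(offset=[[0.2, 0, 0], [0, 0, 0]], turn=[[0, 0, 0], [0, 0, 0]])

```text
clock: 21.23
position: [0.5694, -0.1948, 0.2058]
eef_rot: [[0.998, 0.061, -0.005], [0.061, -0.998, -0.0], [-0.005, -0.0, -1.0]]
wrist_force: [-4.4, -2.4, 3.9]
grip_width: 0.532
grasp_force: 63.0
```

```bash
python3 f.py red
```

```text
lane x,y mm 15.6 0.2 z 0.2058 F lane -4.6 -2.1 3.9 tilt deg [-0.31 -0.01]
```

Request:
play_rows(offset=[[0, 0, -0.12], [0.15, 0, 0], [0, 0, 0]], turn=[[0, 0, 0], [0, 0, 0], [0, 0, 0]])

```text
clock: 21.48
position: [0.5718, -0.1943, 0.2061]
eef_rot: [[0.998, 0.062, -0.003], [0.062, -0.998, 0.002], [-0.002, -0.002, -1.0]]
wrist_force: [1.1, 0.6, -6.4]
grip_width: 0.53
grasp_force: 62.3
```

```bash
python3 f.py red
```

```text
lane x,y mm 18.1 0.5 z 0.2061 F lane 1.1 0.5 -6.4 tilt deg [-0.15  0.11]
```

Request:
play_rows(offset=[[0.2, 0.0, -0.02], [0, 0, 0]], turn=[[0, 0, 0], [0, 0, 0]])

```text
clock: 21.65
position: [0.5735, -0.1942, 0.2063]
eef_rot: [[0.998, 0.062, -0.004], [0.062, -0.998, 0.002], [-0.004, -0.002, -1.0]]
wrist_force: [0.3, 0.0, -9.1]
grip_width: 0.528
grasp_force: 62.4
```

```bash
python3 f.py red
```

```text
lane x,y mm 19.8 0.5 z 0.2063 F lane 0.3 0.0 -9.1 tilt deg [-0.21  0.09]
```

Request:
play_rows(offset=[[0.15, 0, 0], [0, 0, 0]], turn=[[0, 0, 0], [0, 0, 0]])

```text
clock: 21.82
position: [0.5747, -0.1941, 0.2064]
eef_rot: [[0.998, 0.062, -0.004], [0.062, -0.998, 0.002], [-0.004, -0.002, -1.0]]
wrist_force: [-1.7, 0.1, -7.8]
grip_width: 0.533
grasp_force: 62.4
```

```bash
python3 f.py red
```

```text
lane x,y mm 21.0 0.6 z 0.2064 F lane -1.7 0.2 -7.8 tilt deg [-0.24  0.09]
```

Request:
play_rows(offset=[[0.15, 0.0, 0], [0, 0, 0]], turn=[[0, 0, 0], [0, 0, 0]])

```text
clock: 21.98
position: [0.5761, -0.194, 0.2065]
eef_rot: [[0.998, 0.062, -0.004], [0.062, -0.998, 0.001], [-0.004, -0.002, -1.0]]
wrist_force: [-2.7, -1.3, -8.7]
grip_width: 0.531
grasp_force: 62.4
```

```bash
python3 f.py red
```

```text
lane x,y mm 22.4 0.6 z 0.2065 F lane -2.8 -1.2 -8.7 tilt deg [-0.25  0.08]
```

Request:
play_rows(offset=[[0.15, 0, 0], [0, 0, 0]], turn=[[0, 0, 0], [0, 0, 0]])

```text
clock: 22.15
position: [0.5775, -0.194, 0.2066]
eef_rot: [[0.998, 0.062, -0.005], [0.062, -0.998, 0.001], [-0.004, -0.001, -1.0]]
wrist_force: [-5.0, 0.2, -7.7]
grip_width: 0.534
grasp_force: 62.5
```

Request:
play_rows(offset=[[0.1, 0, 0.02], [0, 0, 0]], turn=[[0, 0, 0], [0, 0, 0]])

```text
clock: 22.32
position: [0.5783, -0.194, 0.2065]
eef_rot: [[0.998, 0.061, -0.005], [0.061, -0.998, 0.001], [-0.005, -0.001, -1.0]]
wrist_force: [-6.2, -0.6, -6.8]
grip_width: 0.53
grasp_force: 62.5
```

```bash
python3 f.py red; cat > tilt.py <<'E'
from h import *;import pickle,sys
st=monitor.get_state(); s=eyes.snapshot("wrist"); W,o,D=wcloud(st,s); T=(W-np.array(st['position']))@np.array(st['eef_rot'])
hs=cv2.cvtColor(s["color"],cv2.COLOR_RGB2HSV)
m=(np.hypot(T[...,0],T[...,1])<.035)&(T[...,2]>.11)&(T[...,2]<.15)&(hs[...,1]<60)&(s["color"].max(-1)>90)&(abs(T[...,1])<.012)
q=T[m]; c=np.polyfit(q[:,0],q[:,2],1); print("pitch deg (front lower +)",np.degrees(np.arctan(c[0])).round(1),"x range",np.percentile(q[:,0],[1,99]).round(4),"z",np.median(q[:,2]).round(4),len(q))
E
python3 tilt.py
```

```text
lane x,y mm 24.6 0.4 z 0.2065 F lane -6.2 -0.2 -6.8 tilt deg [-0.28  0.05]
pitch deg (front lower +) 1.9 x range [-0.0117  0.023 ] z 0.1278 2400
```

Request:
play_rows(offset=[[0, 0, 0.05], [0, 0, 0]], turn=[[0, 0, 0], [0, 0, 0]])

```text
clock: 22.53
position: [0.5783, -0.1941, 0.2062]
eef_rot: [[0.998, 0.061, -0.005], [0.061, -0.998, 0.001], [-0.005, -0.001, -1.0]]
wrist_force: [-6.4, -0.6, -6.2]
grip_width: 0.53
grasp_force: 62.6
```

Request:
play_rows(offset=[[0, 0, 0], [0, 0, 0], [0, 0, 0], [0, 0, 0], [0, 0, 0]], turn=[[0, 0, 0], [0, 0, 0], [0, 0, 0], [0, 0, 0], [0, 0, 0]], jaw=-0.5)

```text
clock: 22.95
position: [0.58, -0.1943, 0.2073]
eef_rot: [[0.998, 0.062, 0.0], [0.062, -0.998, 0.0], [0.0, -0.0, -1.0]]
wrist_force: [0.1, -0.6, 0.0]
grip_width: 0.751
grasp_force: 0.0
```

Request:
play_rows(offset=[[0, 0, -1], [0, 0, -2.5], [0, 0, -3], [0, 0, -3.5], [0, 0, -2.5], [0, 0, 0], [0, 0, 0]], turn=[[0, 0, 0], [0, 0, 0], [0, 0, 0], [0, 0, 0], [0, 0, 0], [0, 0, 0], [0, 0, 0]])

```text
clock: 23.53
position: [0.5802, -0.1945, 0.3341]
eef_rot: [[0.998, 0.062, 0.002], [0.062, -0.998, -0.001], [0.002, 0.001, -1.0]]
wrist_force: [0.2, 0.3, -0.4]
grip_width: 0.749
grasp_force: 0.0
```

```bash
python3 wr.py w7 | head -1; cat > home.py <<'E'
from h import *;import pickle,sys
L={"red":(.5538,-.196,3.6),"yellow":(.5554,-.0827,3.6)}[sys.argv[2]]
st,s=pickle.load(open(sys.argv[1]+'.pkl','rb')); W,o,D=wcloud(st,s)
a=np.radians(L[2]); d=W[...,:2]-np.array(L[:2]); Q=np.stack([d@[np.cos(a),np.sin(a)],d@[-np.sin(a),np.cos(a)],W[...,2]],-1)*1e3
m=(abs(Q[...,1])<30)&(Q[...,2]>73)&(Q[...,2]<86)&(abs(Q[...,0])<120)
print(cv2.minEnclosingCircle(Q[m][:,:2].astype(np.float32)),Q[m][:,2].std(),np.median(Q[m][:,2]))
E
python3 home.py w7 red
python3 -c "
from h import *
go((.5404,.152,.30),20)"
```

```text
[ 0.5802 -0.1945  0.3341] [[0.998, 0.062, 0.002], [0.062, -0.998, -0.001], [0.002, 0.001, -1.0]] 23.5333 0.05528847303548038
((21.473520278930664, 0.5581347942352295), 22.00212860107422) 0.9532622203642248 78.3537450401261
cm in now-axes [ -1.76 -34.8    3.24] in target axes [  8.17 -33.87   3.22] turn deg [ -0.02   0.04 -16.47]
```

Red is home: settled at lane x 21.5, upright, pressed on the buffer. Now roller a.

Request:
play_rows(offset=[[0, 0, 0], [0, 0, 0], [0, 0, 0], [0.9, -3.7, 0], [0.9, -3.77, 0], [0.9, -3.77, 0], [0.9, -3.77, 0], [0.9, -3.77, 0]], turn=[[0, 0, -5.5], [0, 0, -5.5], [0, 0, -5.5], [0, 0, 0], [0, 0, 0], [0, 0, 0], [0, 0, 0], [0, 0, 0]], jaw=-1)

```text
clock: 24.25
position: [0.5561, -0.0008, 0.3299]
eef_rot: [[0.94, 0.342, -0.005], [0.342, -0.94, 0.001], [-0.005, -0.003, -1.0]]
wrist_force: [0.6, -0.7, -0.3]
grip_width: 1.001
grasp_force: 0.0
```

Request:
play_rows(offset=[[0.9, -3.77, 0.8], [0.9, -3.77, 0.8], [0.9, -3.77, 0.8], [0.9, -3.77, 0.8], [0, 0, 0], [0, 0, 0]], turn=[[0, 0, 0], [0, 0, 0], [0, 0, 0], [0, 0, 0], [0, 0, 0], [0, 0, 0]])

```text
clock: 24.75
position: [0.538, 0.1535, 0.2977]
eef_rot: [[0.938, 0.347, -0.006], [0.347, -0.938, 0.0], [-0.006, -0.002, -1.0]]
wrist_force: [0.1, -0.9, -1.0]
grip_width: 1.002
grasp_force: 0.0
```

```bash
python3 wr.py w8 | head -1; python3 -c "
from h import *;import pickle
st,s=pickle.load(open('w8.pkl','rb')); W,o,D=wcloud(st,s)
m=(np.hypot(W[...,0]-.541,W[...,1]-.152)<.04)&(W[...,2]>.07)&(W[...,2]<.09); c=cv2.minEnclosingCircle(W[m][:,:2].astype(np.float32)); print(c)
go((*c[0],.206),20)"
```

```text
[0.538  0.1535 0.2977] [[0.938, 0.347, -0.006], [0.347, -0.938, 0.0], [-0.006, -0.002, -1.0]] 24.75 0.05860589280061116
((0.5384576320648193, 0.15236632525920868), 0.022310176864266396)
cm in now-axes [ 0.03 -0.01  9.23] in target axes [-0.01 -0.02  9.23] turn deg [-0.09  0.28  0.14]
```

Request:
play_rows(offset=[[0.1, 0, 2.5], [0, 0, 2.5], [0, 0, 2.5], [0, 0, 1.2], [0, 0, 0.5], [0, 0, 0], [0, 0, 0], [0, 0, 0]], turn=[[-0.09, 0.28, 0], [0, 0, 0], [0, 0, 0], [0, 0, 0], [0, 0, 0], [0, 0, 0], [0, 0, 0], [0, 0, 0]])

```text
clock: 25.47
position: [0.5414, 0.1515, 0.2088]
eef_rot: [[0.94, 0.342, 0.005], [0.342, -0.94, 0.001], [0.005, 0.0, -1.0]]
wrist_force: [0.3, 0.8, -0.8]
grip_width: 1.002
grasp_force: 0.0
```

```bash
python3 -c "
from h import *
go((.539,.1523,.206),20)"
```

```text
cm in now-axes [-0.2  -0.15  0.28] in target axes [-0.2  -0.15  0.28] turn deg [ 0.03 -0.28 -0.03]
```

Request:
play_rows(offset=[[-0.2, -0.1, 0.3], [0, 0, 0]], turn=[[0, -0.28, 0], [0, 0, 0]])

```text
clock: 25.63
position: [0.5383, 0.1523, 0.2052]
eef_rot: [[0.94, 0.342, -0.001], [0.342, -0.94, -0.001], [-0.001, 0.0, -1.0]]
wrist_force: [-0.5, 0.0, -0.4]
grip_width: 0.998
grasp_force: 0.0
```

Request:
play_rows(offset=[[0, 0, 0], [0, 0, 0], [0, 0, 0], [0, 0, 0], [0, 0, 0], [0, 0, 0], [0, 0, 0], [0, 0, 0]], turn=[[0, 0, 0], [0, 0, 0], [0, 0, 0], [0, 0, 0], [0, 0, 0], [0, 0, 0], [0, 0, 0], [0, 0, 0]], jaw=1)

```text
clock: 26.3
position: [0.5386, 0.1523, 0.2056]
eef_rot: [[0.939, 0.343, -0.001], [0.343, -0.939, -0.001], [-0.001, 0.001, -1.0]]
wrist_force: [-0.6, -1.1, 7.2]
grip_width: 0.517
grasp_force: 60.0
```

Request:
play_rows(offset=[[0, 0, -0.5], [0, 0, -2], [0, 0, -3], [0, 0, -3], [0, 0, -2.5], [0, 0, 0], [0, 0, 0]], turn=[[0, 0, 0], [0, 0, 0], [0, 0, 0], [0, 0, 0], [0, 0, 0], [0, 0, 0], [0, 0, 0]])

```text
clock: 26.88
position: [0.5388, 0.1525, 0.3155]
eef_rot: [[0.939, 0.343, 0.001], [0.343, -0.939, -0.0], [0.0, 0.0, -1.0]]
wrist_force: [-0.2, -0.3, -5.0]
grip_width: 0.51
grasp_force: 62.8
```

```bash
python3 tilt.py; python3 -c "
from h import *
go((.4636,-.0885,.30),20);go((.4636,-.0885,.30),3.6)"
```

```text
pitch deg (front lower +) 4.3 x range [-0.0126  0.0225] z 0.1286 2801
cm in now-axes [-15.24  20.08   1.43] in target axes [-15.23  20.09   1.39] turn deg [-0.01  0.16  0.03]
cm in now-axes [-15.24  20.08   1.43] in target axes [-8.94 23.57  1.39] turn deg [1.000e-02 1.600e-01 1.643e+01]
```

Request:
play_rows(offset=[[-2.18, 2.87, 0.2], [-2.18, 2.87, 0.2], [-2.18, 2.87, 0.2], [-2.18, 2.87, 0.2], [-2.18, 2.87, 0.2], [-2.17, 2.87, 0.2], [-2.17, 2.87, 0.2], [0, 0, 0]], turn=[[0, 0, 0], [0, 0, 0], [0, 0, 0], [0, 0, 0], [0, 0, 0], [0, 0, 0], [0, 0, 0], [0, 0, 5.4]])

```text
clock: 27.6
position: [0.4615, -0.093, 0.2984]
eef_rot: [[0.97, 0.245, -0.008], [0.245, -0.97, -0.003], [-0.008, 0.001, -1.0]]
wrist_force: [-0.0, 0.6, -4.1]
grip_width: 0.512
grasp_force: 63.5
```

Request:
play_rows(offset=[[0, 0, 0], [0, 0, 0], [0, 0, 0], [0, 0, 0]], turn=[[0, 0, 5.5], [0, 0, 5.5], [0, 0, 0], [0, 0, 0]])

```text
clock: 27.93
position: [0.4632, -0.0883, 0.2993]
eef_rot: [[0.998, 0.066, -0.005], [0.066, -0.998, 0.001], [-0.005, -0.001, -1.0]]
wrist_force: [0.3, -0.6, -3.7]
grip_width: 0.515
grasp_force: 63.5
```

```bash
python3 wr.py w9|head -1; python3 walls.py w9; python3 -c "
from h import *
go((.4636,-.0885,.209),3.6)"
```

```text
[ 0.4632 -0.0883  0.2993] [[0.998, 0.066, -0.005], [0.066, -0.998, 0.001], [-0.005, -0.001, -1.0]] 27.9333 0.009473979345038139
w9 red [(np.int64(554), array([28.9, 28. ]), np.float64(-0.71), array([25.4, 31.4])), (np.int64(476), array([-27.1, -27.6]), np.float64(-0.42), array([-30.7, -24.4]))]
w9 yellow [(np.int64(595), array([29.8, 31.2]), np.float64(1.12), array([27.8, 33.3])), (np.int64(592), array([-25.8, -24.7]), np.float64(0.94), array([-28.2, -22.5]))]
w9 blue [(np.int64(367), array([26.6, 26.4]), np.float64(-0.17), array([23.1, 29.3])), (np.int64(290), array([-29.4, -29.6]), np.float64(-0.11), array([-33.2, -26.4]))]
cm in now-axes [0.05 0.04 9.06] in target axes [0.01 0.03 9.06] turn deg [-0.04  0.25  0.17]
```

Request:
play_rows(offset=[[0, 0, 2.5], [0, 0, 2.5], [0, 0, 2], [0, 0, 1.2], [0, 0, 0.6], [0, 0, 0], [0, 0, 0], [0, 0, 0]], turn=[[0, 0.25, 0], [0, 0, 0], [0, 0, 0], [0, 0, 0], [0, 0, 0], [0, 0, 0], [0, 0, 0], [0, 0, 0]])

```text
clock: 28.65
position: [0.4648, -0.0886, 0.2137]
eef_rot: [[0.998, 0.064, 0.004], [0.064, -0.998, -0.001], [0.004, 0.001, -1.0]]
wrist_force: [0.6, -0.5, -4.5]
grip_width: 0.509
grasp_force: 64.1
```

```bash
sed -i 's/"yellow":([^)]*)/"yellow":(.5554,-.0824,3.8)/' f.py home.py; python3 f.py yellow
```

```text
lane x,y mm -90.8 -0.2 z 0.2137 F lane 0.6 -0.5 -4.5 tilt deg [ 0.23 -0.05]
```

Request:
play_rows(offset=[[0, 0, 0.3], [0, 0, 0.2], [0, 0, 0], [0, 0, 0]], turn=[[0, -0.2, 0], [0, 0, 0], [0, 0, 0], [0, 0, 0]])

```text
clock: 28.98
position: [0.4643, -0.0886, 0.2082]
eef_rot: [[0.998, 0.063, -0.001], [0.063, -0.998, -0.001], [-0.001, 0.001, -1.0]]
wrist_force: [-0.0, -0.2, -3.9]
grip_width: 0.513
grasp_force: 64.1
```

Request:
play_rows(offset=[[0, 0, 0.1], [0, 0, 0], [0, 0, 0]], turn=[[0, 0, 0], [0, 0, 0], [0, 0, 0]])

```text
clock: 29.23
position: [0.4642, -0.0886, 0.207]
eef_rot: [[0.998, 0.063, -0.001], [0.063, -0.998, -0.001], [-0.001, 0.001, -1.0]]
wrist_force: [-0.5, -0.5, -4.6]
grip_width: 0.511
grasp_force: 64.1
```

Request:
play_rows(offset=[[0, 0, 0.05], [0, 0, 0], [0, 0, 0]], turn=[[0, 0, 0], [0, 0, 0], [0, 0, 0]])

```text
clock: 29.48
position: [0.4643, -0.0886, 0.2067]
eef_rot: [[0.998, 0.063, -0.001], [0.063, -0.998, -0.001], [-0.001, 0.001, -1.0]]
wrist_force: [-0.7, 0.5, -1.8]
grip_width: 0.514
grasp_force: 64.4
```

Request:
play_rows(offset=[[0.2, 0, -0.05], [0.5, 0, 0], [0.5, 0, 0], [0.5, 0, 0], [0.3, 0, 0], [0, 0, 0]], turn=[[0, 0, 0], [0, 0, 0], [0, 0, 0], [0, 0, 0], [0, 0, 0], [0, 0, 0]])

```text
clock: 29.98
position: [0.4853, -0.0874, 0.207]
eef_rot: [[0.998, 0.064, 0.0], [0.064, -0.998, -0.001], [0.0, 0.001, -1.0]]
wrist_force: [0.2, 0.2, -4.4]
grip_width: 0.512
grasp_force: 64.1
```

```bash
python3 f.py yellow
```

```text
lane x,y mm -70.3 -0.3 z 0.207 F lane 0.2 0.2 -4.4 tilt deg [ 0.01 -0.05]
```

Sliding along cleanly, just skimming the floor.

Request:
play_rows(offset=[[0.3, -0.03, 0], [0.6, 0, 0], [0.6, 0, 0], [0.6, 0, 0], [0.6, 0, 0], [0.6, 0, 0], [0.3, 0, 0], [0, 0, 0]], turn=[[0, 0, 0], [0, 0, 0], [0, 0, 0], [0, 0, 0], [0, 0, 0], [0, 0, 0], [0, 0, 0], [0, 0, 0]])

```text
clock: 30.65
position: [0.5211, -0.0848, 0.2069]
eef_rot: [[0.998, 0.064, 0.0], [0.064, -0.998, -0.001], [0.0, 0.001, -1.0]]
wrist_force: [0.8, -0.1, -4.8]
grip_width: 0.513
grasp_force: 64.1
```

```bash
python3 f.py yellow
```

```text
lane x,y mm -34.4 -0.1 z 0.2069 F lane 0.8 -0.2 -4.8 tilt deg [ 0.01 -0.05]
```

Request:
play_rows(offset=[[0.3, 0, 0], [0.6, 0, 0], [0.6, 0, 0], [0.6, 0, 0], [0.6, 0, 0], [0.3, 0, 0], [0, 0, 0]], turn=[[0, 0, 0], [0, 0, 0], [0, 0, 0], [0, 0, 0], [0, 0, 0], [0, 0, 0], [0, 0, 0]])

```text
clock: 31.23
position: [0.551, -0.0829, 0.2069]
eef_rot: [[0.998, 0.064, 0.0], [0.064, -0.998, -0.001], [0.0, 0.001, -1.0]]
wrist_force: [0.2, -0.8, -5.3]
grip_width: 0.516
grasp_force: 64.1
```

```bash
python3 f.py yellow
```

```text
lane x,y mm -4.4 -0.2 z 0.2069 F lane 0.1 -0.8 -5.3 tilt deg [ 0.01 -0.04]
```

Request:
play_rows(offset=[[0.3, 0, 0], [0.4, 0, 0], [0.4, 0, 0], [0.3, 0, 0], [0, 0, 0]], turn=[[0, 0, 0], [0, 0, 0], [0, 0, 0], [0, 0, 0], [0, 0, 0]])

```text
clock: 31.65
position: [0.5637, -0.0819, 0.2069]
eef_rot: [[0.998, 0.063, -0.003], [0.063, -0.998, -0.001], [-0.003, 0.001, -1.0]]
wrist_force: [-3.1, -0.9, 0.9]
grip_width: 0.509
grasp_force: 64.6
```

```bash
python3 f.py yellow
```

```text
lane x,y mm 8.3 -0.0 z 0.2069 F lane -3.1 -0.7 0.9 tilt deg [-0.18 -0.06]
```

Request:
play_rows(offset=[[0.3, 0, 0], [0.3, 0, 0], [0, 0, 0]], turn=[[0, 0, 0], [0, 0, 0], [0, 0, 0]])

```text
clock: 31.9
position: [0.5675, -0.0815, 0.2072]
eef_rot: [[0.998, 0.063, -0.008], [0.063, -0.998, -0.002], [-0.008, 0.001, -1.0]]
wrist_force: [-12.8, -0.9, 11.0]
grip_width: 0.509
grasp_force: 65.9
```

```bash
python3 f.py yellow
```

```text
lane x,y mm 12.2 0.0 z 0.2072 F lane -12.8 -0.1 11.0 tilt deg [-0.48 -0.11]
```

Request:
play_rows(offset=[[0, 0, -0.1], [0, 0, -0.1], [0, 0, 0]], turn=[[0, 0, 0], [0, 0, 0], [0, 0, 0]])

```text
clock: 32.15
position: [0.5694, -0.0815, 0.2085]
eef_rot: [[0.998, 0.063, -0.003], [0.063, -0.998, -0.0], [-0.003, 0.0, -1.0]]
wrist_force: [-3.9, -0.1, -4.7]
grip_width: 0.514
grasp_force: 64.6
```

```bash
python3 f.py yellow; python3 tilt.py
```

```text
lane x,y mm 14.1 -0.0 z 0.2085 F lane -3.9 0.2 -4.7 tilt deg [-0.15 -0.02]
pitch deg (front lower +) 1.8 x range [-0.0124  0.0228] z 0.1287 2325
```

Request:
play_rows(offset=[[0.2, 0, 0], [0.2, 0, 0], [0, 0, 0]], turn=[[0, 0, 0], [0, 0, 0], [0, 0, 0]])

```text
clock: 32.45
position: [0.5747, -0.0813, 0.2089]
eef_rot: [[0.998, 0.063, 0.0], [0.063, -0.998, -0.001], [0.0, 0.001, -1.0]]
wrist_force: [-2.1, 0.7, -5.2]
grip_width: 0.51
grasp_force: 64.4
```

```bash
python3 f.py yellow; python3 tilt.py
```

```text
lane x,y mm 19.4 -0.2 z 0.2089 F lane -2.1 0.8 -5.2 tilt deg [ 0.01 -0.03]
pitch deg (front lower +) 1.5 x range [-0.0122  0.0227] z 0.1287 2303
```

Request:
play_rows(offset=[[0.2, 0, 0], [0.2, 0, 0], [0, 0, 0]], turn=[[0, 0, 0], [0, 0, 0], [0, 0, 0]])

```text
clock: 32.75
position: [0.5788, -0.0811, 0.2091]
eef_rot: [[0.998, 0.063, 0.001], [0.063, -0.998, -0.001], [0.001, 0.001, -1.0]]
wrist_force: [-0.7, -0.4, -5.3]
grip_width: 0.512
grasp_force: 64.3
```

```bash
python3 f.py yellow; python3 tilt.py
```

```text
lane x,y mm 23.4 -0.2 z 0.2091 F lane -0.7 -0.3 -5.3 tilt deg [ 0.03 -0.04]
pitch deg (front lower +) 1.3 x range [-0.0124  0.0224] z 0.1286 2301
```

Request:
play_rows(offset=[[0.3, 0, 0.05], [0.3, 0, 0], [0.3, 0, 0], [0.2, 0, 0], [0, 0, 0]], turn=[[0, 0, 0], [0, 0, 0], [0, 0, 0], [0, 0, 0], [0, 0, 0]])

```text
clock: 33.22
position: [0.5903, -0.0804, 0.2088]
eef_rot: [[0.998, 0.064, 0.002], [0.064, -0.998, -0.001], [0.002, 0.001, -1.0]]
wrist_force: [2.0, 0.1, -3.8]
grip_width: 0.508
grasp_force: 64.1
```

```bash
python3 f.py yellow
```

```text
lane x,y mm 35.0 -0.4 z 0.2088 F lane 2.0 -0.0 -3.8 tilt deg [ 0.11 -0.04]
```

Request:
play_rows(offset=[[0.2, 0, 0], [0.2, 0, 0], [0, 0, 0]], turn=[[0, 0, 0], [0, 0, 0], [0, 0, 0]])

```text
clock: 33.47
position: [0.5937, -0.0801, 0.2086]
eef_rot: [[0.998, 0.063, 0.001], [0.063, -0.998, -0.001], [0.0, 0.001, -1.0]]
wrist_force: [1.1, -0.2, -4.4]
grip_width: 0.512
grasp_force: 64.1
```

```bash
python3 f.py yellow
```

```text
lane x,y mm 38.3 -0.3 z 0.2086 F lane 1.1 -0.3 -4.4 tilt deg [ 0.03 -0.03]
```

Request:
play_rows(offset=[[0.2, 0, 0], [0.1, 0, 0], [0, 0, 0]], turn=[[0, 0, 0], [0, 0, 0], [0, 0, 0]])

```text
clock: 33.72
position: [0.5962, -0.0799, 0.2084]
eef_rot: [[0.998, 0.063, -0.001], [0.063, -0.998, -0.001], [-0.001, 0.001, -1.0]]
wrist_force: [0.9, -0.5, -3.0]
grip_width: 0.514
grasp_force: 64.1
```

```bash
python3 f.py yellow
```

```text
lane x,y mm 40.8 -0.2 z 0.2084 F lane 0.9 -0.5 -3.0 tilt deg [-0.04 -0.04]
```

Request:
play_rows(offset=[[0.2, 0, 0], [0.1, 0, 0], [0, 0, 0]], turn=[[0, 0, 0], [0, 0, 0], [0, 0, 0]])

```text
clock: 33.97
position: [0.5986, -0.0797, 0.2081]
eef_rot: [[0.998, 0.063, -0.002], [0.063, -0.998, -0.001], [-0.002, 0.001, -1.0]]
wrist_force: [-0.8, -0.8, -2.5]
grip_width: 0.512
grasp_force: 64.2
```

```bash
python3 f.py yellow
```

```text
lane x,y mm 43.3 -0.2 z 0.2081 F lane -0.8 -0.8 -2.5 tilt deg [-0.14 -0.04]
```

Request:
play_rows(offset=[[0.2, 0, 0], [0, 0, 0]], turn=[[0, 0, 0], [0, 0, 0]])

```text
clock: 34.13
position: [0.6004, -0.0795, 0.208]
eef_rot: [[0.998, 0.063, -0.003], [0.063, -0.998, -0.001], [-0.003, 0.0, -1.0]]
wrist_force: [-2.7, -1.1, -3.2]
grip_width: 0.519
grasp_force: 64.2
```

```bash
python3 f.py yellow
```

```text
lane x,y mm 45.1 -0.1 z 0.208 F lane -2.7 -0.9 -3.2 tilt deg [-0.17 -0.03]
```

Request:
play_rows(offset=[[0.15, 0, 0], [0.1, 0, 0], [0, 0, 0]], turn=[[0, 0, 0], [0, 0, 0], [0, 0, 0]])

```text
clock: 34.38
position: [0.6026, -0.0794, 0.2079]
eef_rot: [[0.998, 0.063, -0.004], [0.063, -0.998, -0.001], [-0.004, 0.0, -1.0]]
wrist_force: [-5.0, -0.4, -2.5]
grip_width: 0.515
grasp_force: 64.3
```

```bash
python3 f.py yellow; python3 tilt.py
```

```text
lane x,y mm 47.3 -0.1 z 0.2079 F lane -5.0 -0.1 -2.5 tilt deg [-0.22 -0.04]
pitch deg (front lower +) 1.4 x range [-0.0124  0.0224] z 0.1286 2272
```

Request:
play_rows(offset=[[0, 0, 0.05], [0, 0, 0]], turn=[[0, 0, 0], [0, 0, 0]])

```text
clock: 34.6
position: [0.6026, -0.0794, 0.2075]
eef_rot: [[0.998, 0.063, -0.004], [0.063, -0.998, -0.001], [-0.004, 0.0, -1.0]]
wrist_force: [-4.1, 0.1, -2.8]
grip_width: 0.512
grasp_force: 64.4
```

Request:
play_rows(offset=[[0, 0, 0], [0, 0, 0], [0, 0, 0], [0, 0, 0], [0, 0, 0]], turn=[[0, 0, 0], [0, 0, 0], [0, 0, 0], [0, 0, 0], [0, 0, 0]], jaw=-0.5)

```text
clock: 35.02
position: [0.6041, -0.0795, 0.2085]
eef_rot: [[0.998, 0.063, 0.001], [0.063, -0.998, -0.001], [0.001, 0.001, -1.0]]
wrist_force: [0.3, 0.6, -0.3]
grip_width: 0.751
grasp_force: 0.0
```

Request:
play_rows(offset=[[0, 0, -1], [0, 0, -2.5], [0, 0, -3], [0, 0, -3.5], [0, 0, -2.5], [0, 0, 0], [0, 0, 0], [0, 0, 0]], turn=[[0, 0, 0], [0, 0, 0], [0, 0, 0], [0, 0, 0], [0, 0, 0], [0, 0, 0], [0, 0, 0], [0, 0, 0]])

```text
clock: 35.68
position: [0.6033, -0.0792, 0.3329]
eef_rot: [[0.998, 0.063, -0.001], [0.063, -0.998, -0.0], [-0.001, 0.0, -1.0]]
wrist_force: [-0.4, 0.1, -0.2]
grip_width: 0.749
grasp_force: 0.0
```

```bash
python3 wr.py w10|head -1; python3 home.py w10 yellow; python3 home.py w10 red
```

```text
[ 0.6033 -0.0792  0.3329] [[0.998, 0.063, -0.001], [0.063, -0.998, -0.0], [-0.001, 0.0, -1.0]] 35.6833 0.02314210456860708
((43.12085723876953, 0.3751102685928345), 21.72948455810547) 0.9165686025430427 78.36472169647475
((21.815563201904297, 0.6816354393959045), 22.481773376464844) 1.1416447105636258 78.24698258307383
```

View pics/w10.png

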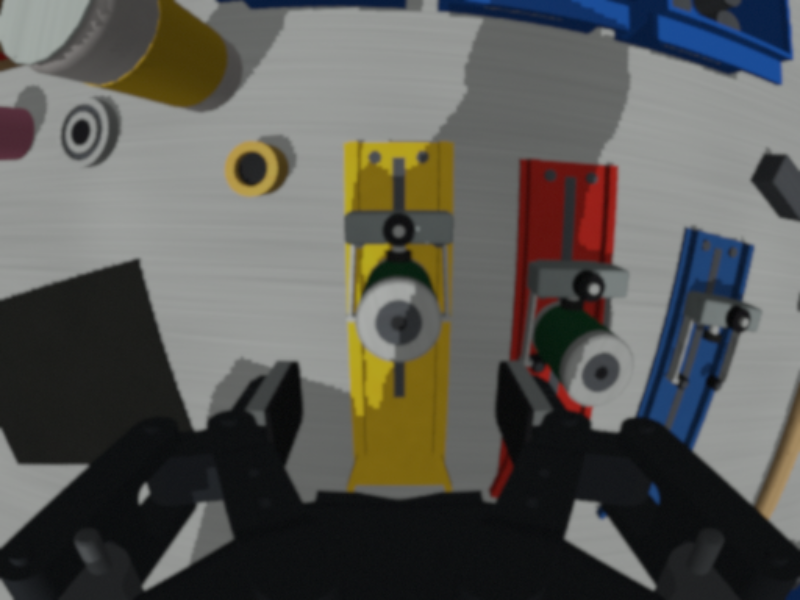

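Both rollers stand upright, clipped against their buffers: yellow at (398,322) and red at (597,368). They sit at the same distance from their stops, and nothing touches them.

```bash
python3 -c "
from h import *
print(ticket.hand_in())"
```

```text
the job is handed in; nothing more can be done
None
```

Job handed in: roller_b (about 0.74 kg, steel) is clipped home in the red lane after a regrasp, since it pitched in the fingers on the first push, and roller_a (about 0.4 kg, aluminium) is clipped home in the yellow lane.

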